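Make up a grinding wheel on the balancer spindle

TASK

Get the small wheel ready on the bench balancer: stand the lying aluminium spacer sleeve on end on the bench and let go, then take it again from above and slide it down over the upright spindle. Follow it with the pink grinding wheel and then the black quick nut, each fully home on the one below. Lower the brittle wheel gently, never let it drop down the spindle, and leave the other loose things where they are.

Things in the scene. Friction and masses are not known exactly. Their poses are not given: they have to be found in the camera images.
- balancer: the fixed bench balancer, origin on the bench under its upright spindle, -x its front panel. Green housing 70 mm high, reaching 110 mm along x and 125 mm along y each side. On it a skirt of clear panels round the spindle, sides along x and y, 144 mm square inside, 168 mm outside, top edge 164 mm above the bench: room inside for fingers pointing straight down, hardly for a hand leaning over
- spindle_seat (a point): centre of the upper face of the steel flange (52 mm across) at the foot of the balancer's fixed upright spindle, 78 mm above the bench; axes as the balancer's, z up. The bare spindle above it is 18 mm thick and 100 mm long, its last 8 mm coned to 10 mm
- spindle_tip (a point): middle of the spindle's coned upper end, 100 mm above the seat
- sleeve: the long spacer sleeve, a plain aluminium tube 70 mm long, 36 mm outside, 21 mm bore, 0.13 kg; origin in its middle, x along its axis, both ends alike. It starts lying level on the wooden rest, its axis 37.6 mm above the bench. Gripped away from its middle it may swing in the fingers
- rest: fixed low wooden strip with a groove, 56 mm long (x, along the sleeve), 28 mm wide, 22 mm high (34 mm wide in its lowest 4 mm), origin under its middle; the sleeve lies along it and overhangs 7 mm at either end
- wheel: the small pink grinding wheel, 60 mm across, 13 mm thick, 21 mm bore, white paper washers round the bore; 0.085 kg; origin in the centre of its underside, z along its axis. It starts flat on the bench
- nut: the quick nut, a knurled black plastic ring with an orange band at its foot, 38 mm across (40 mm over the ribs), 28 mm high, smooth 21 mm bore right through: it simply slides down the spindle, nothing is screwed; 0.09 kg; origin in the centre of its underside, z up. It starts upright on the bench
- green_wheel: another grinding wheel, dark green, 76 mm across, 20 mm thick, flat on the bench; not needed; origin in the centre of its underside
- short_spacer: a short steel spacer, 36 mm across, 20 mm high, standing on the bench; not needed; origin in the centre of its underside
- fork: a small machined steel fork head, about 60 x 56 x 84 mm, 0.9 kg; not needed; origin in the centre of its underside
- oil_bottle: a grey oil bottle with a yellow label and a red cap, 54 mm across, 150 mm high, standing; not needed; origin in the centre of its underside
- wrench: an open-ended spanner, 170 mm long, lying flat; not needed; x along it
- scraper: a hand tool with a yellow handle, 180 mm long, lying; not needed; x along it
- brush: a hand brush with a wooden handle, 170 mm long, lying; not needed; x along it

How it is judged:
By the outcome, as a careful person would: the job done as asked, in the order asked, and still so for the second after the job is handed in, with the robot touching nothing.
It also fails if it takes over 72 s, if anything falls off the work surface, if the arm or the gripper's body presses on something with over 40 N, if the wrist force passes 120 N, or if a joint passes its speed limit or range.

ROBOT

A 6-joint arm with a two-finger parallel gripper is mounted at the origin on the work surface. World frame = base frame: x ahead of the robot, y to its left, z up, the work surface at z = 0. Lengths are in m, angles in rad, forces in N, time in s.
With the tool pointing down it reaches from about 0.25 to 0.775 m from the base axis. Payload 8.9 kg.
Tool frame: the origin (TCP) lies midway between the tips of the shut fingers; the grasp point (between the pads) lies 19 mm behind it; y points along the fingers, z is the direction in which the jaws open and shut, and the axes are right-handed (so a half turn about y gives the same grasp; the last joint's range is limited). The gripper opens to 85 mm and grips with 20 to 120 N. Pads are 22 mm wide; open, the fingers measure 114 mm over their backs; the gripper's body (76 mm by 85 mm) begins 54 mm behind the grasp point. The pads swing forward as they close: fully open they stand 13 mm farther back than shut.
Start: joints at [-1.428, 0.291, -0.153, 1.127, 0, 1.431], TCP at [0.146, -0.504, 0.231] pointing down, gripper open.
Joint ranges: [-2.52, 2.52], [-0.91, 1.74], [-1.3, 1.37], [-1.96, 2.02], [-1.52, 1.47], [-3.14, 3.14]. Speed limits (rad/s): [2.22, 2.22, 2.79, 3.14, 3.14, 3.14].

INTERFACE

Orientations are given as a unit quaternion [w, x, y, z].
In Python, from station import env gives the robot as it stands.
- The arm moves only by the shell command python3 -m handwheel 'ROWS' [FORCE]. ROWS is JSON, a list that holds one entry, the list of rows, each a list of 7 numbers: the shift along the world's x, y, z in cm, then the turn, a rotation vector about the world's x, y, z in degrees, then the finger opening in cm, from 0 to 8.54. In form: [[[x, y, z, rx, ry, rz, jaw], ...]]. A call has 1 to 8 rows; each row is the pose to reach, as a shift and turn from the pose commanded when the call began; what a row does not reach only later rows make up. A row lasts 1/12 s, in which the tool goes at most 41.7 mm and 7.16 degrees, less where a joint would pass 70% of its speed; a pose out of reach is approached as far as the arm can. A call with a gripper value outside its range is refused whole. The fingers move at their own pace and stop on an object; FORCE is the grip in N (left out, the last holds). Time passes only in rows, so rows that repeat a pose let the fingers close. It gives the time, the measured TCP pose, the force and the opening at its end, in the units of the state.
- env.get_state(): the state, without advancing time (a new reading comes with each control period).
- env.camera(name): name is "scene" or "top" or "wrist"; returns a dict with "img" (384x512x3 uint8, blue, green, red), "range_z" (384x512 float32, m along the optical axis (not along the pixel's ray), 0 where there is no reading), "camera_matrix" (3x3 intrinsics, pixels), "k1" (the pictures are not rectified: a ray, as slopes to the right and down, at radius r is drawn at 1 + k1 r^2 times it, then the intrinsics apply), "R" (3x3) and "t" (3): a world point X has camera coordinates R X + t. Camera axes: x right, y down, z forward; pixel columns grow to the right and rows downward; lengths in m; the calibration is good to about 2 mm. A picture is of the moment at which its call begins.
- env.sign_off(): hands the job in, once; it reports no verdict.
The state is a dict: "time_s": time; "q": joint angles; "dq": joint speeds; "joint_efforts": joint torques, N m; "eef_pos": TCP position; "tool_rot": TCP orientation; "ft_force": force on the tool from outside, world axes, zero at the start; "torque": the same for the moment, N m; "finger_gap": finger opening in m.
Only numpy, scipy, OpenCV 4.12 (cv2) and the standard library are available. Lean on these libraries where they do the work, as an engineer would, in place of code of your own. Each camera call takes 0.05 s, during which the arm holds its last target.

## Working session

There is one attempt and no reset: what is moved stays moved. The work goes in short steps, Python scripts to look and compute and a shell command to move; the robot and the scene stay as the last step left them, time stands still between calls to the robot, and variables do not carry over. Pictures are saved under pics/ and viewed, and the job is handed in when it is done.

```bash
ls; mkdir -p pics; python3 - <<'E'
from station import env
import cv2
s=env.get_state(); print({k:s[k] for k in ('time_s','q','eef_pos','tool_rot','ft_force','finger_gap')})
import numpy as np
for n in ("scene","top","wrist"):
    c=env.camera(n); cv2.imwrite(f"pics/a_{n}.png",c["img"]); print(n,c["camera_matrix"],c["k1"],c["R"],c["t"])
    np.savez(f"a_{n}.npz",**c)
E
```

```text
pics
{'time_s': 0.0, 'q': array([-1.42830402e+00,  2.91259742e-01, -1.54106374e-01,  1.12665229e+00,
       -1.59830612e-05,  1.43148963e+00]), 'eef_pos': array([ 0.14593116, -0.50388736,  0.23075039]), 'tool_rot': array([ 0.09929531, -0.09930799,  0.70053134, -0.69966721]), 'ft_force': array([ 0.0059852 ,  0.32131189, -0.17290131]), 'finger_gap': 0.08512202389841705}
scene [[374.58514186   0.         257.99607035]
 [  0.         374.58514186 192.00742134]
 [  0.           0.           1.        ]] -0.11028406875816996 [[-0.75298456  0.65788214  0.01432992]
 [ 0.54613512  0.6369352  -0.54410476]
 [-0.36708403 -0.40187641 -0.83889491]] [ 0.38914519 -0.22685026  1.42571842]
top [[473.88158357   0.         257.99327586]
 [  0.         473.88158357 184.36221762]
 [  0.           0.           1.        ]] -0.04950566825008989 [[ 0.02224058 -0.99973163 -0.00648342]
 [-0.99335912 -0.02136564 -0.1130538 ]
 [ 0.11288494  0.00895474 -0.99356771]] [0.02185377 0.53658103 1.5898264 ]
wrist [[334.62440343   0.         257.70642272]
 [  0.         334.62440343 194.62039859]
 [  0.           0.           1.        ]] 0.023717906240391006 [[ 0.27890155 -0.96031899 -0.00116677]
 [-0.92658496 -0.26942312  0.26239567]
 [-0.2522979  -0.07210145 -0.96495966]] [-0.52275781 -0.03418041  0.37715066]
```

View pics/a_scene.png

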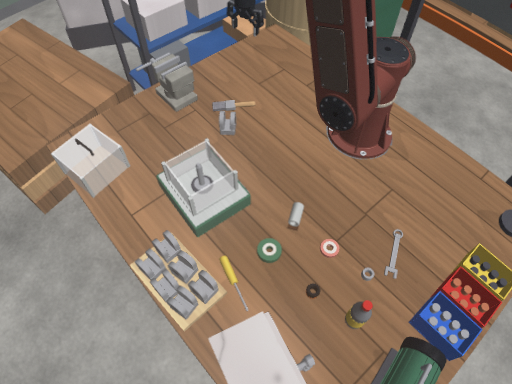

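View pics/a_top.png

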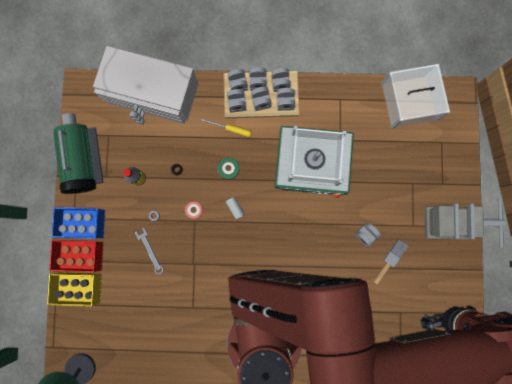

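View pics/a_wrist.png

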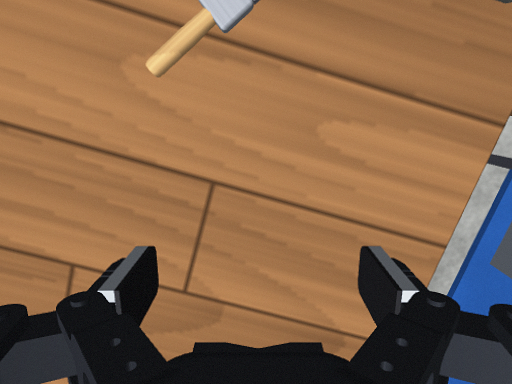

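The scene view shows the sleeve at (296,215), the wheel at (330,247), the nut at (313,290) and the balancer at (203,185). In the top view they're at (235,208), (193,210), (177,169) and (315,159). Next I'll write helpers and take enlarged crops.

```bash
cat > h.py <<'E'
import numpy as np, cv2
from station import env
def cam(n):
    return env.camera(n)
def load(n):
    return dict(np.load(n))
def ray(c,uv):
    K=c["camera_matrix"]; p=cv2.undistortPoints(np.array([[uv]],float),K,np.array([float(c["k1"]),0,0,0]))[0,0]
    R=c["R"]; C=-R.T@c["t"]; return C,R.T@np.array([p[0],p[1],1.])
def at_z(c,uv,z):
    C,d=ray(c,uv); return C+d*(z-C[2])/d[2]
def at_range(c,uv):
    u,v=int(round(uv[0])),int(round(uv[1])); C,d=ray(c,uv); return C+d*float(c["range_z"][v,u])
def proj(c,X):
    X=np.array(X,float).reshape(-1,3)
    p,_=cv2.projectPoints(X,cv2.Rodrigues(c["R"])[0],c["t"],c["camera_matrix"],np.array([float(c["k1"]),0,0,0])); return p[:,0]
def cloud(c):
    h,w=c["range_z"].shape; uu,vv=np.meshgrid(np.arange(w),np.arange(h))
    p=cv2.undistortPoints(np.stack([uu.ravel(),vv.ravel()],1).astype(float)[:,None],c["camera_matrix"],np.array([float(c["k1"]),0,0,0]))[:,0]
    z=c["range_z"].ravel(); P=np.c_[p*z[:,None],z]
    return ((P-c["t"])@c["R"]).reshape(h,w,3)
def crop(c,x0,y0,x1,y1,s,name):
    cv2.imwrite("pics/"+name,cv2.resize(c["img"][y0:y1,x0:x1],None,fx=s,fy=s,interpolation=cv2.INTER_CUBIC))
E
python3 - <<'E'
from h import *
c=load("a_top.npz"); crop(c,110,110,370,270,3,"b_top.png")
c=load("a_scene.npz"); crop(c,140,120,400,315,3,"b_scene.png")
for n,f in (("top",[(235,208),(193,210),(177,169),(315,159),(228,168),(369,234),(134,176),(153,215)]),("scene",[(296,215),(330,247),(313,290),(203,185),(227,125)])):
    c=load(f"a_{n}.npz")
    for p in f: print(n,p,at_z(c,p,0.01).round(3),at_range(c,p).round(3))
E
```

```text
top (235, 208) [0.455 0.111 0.01 ] [0.452 0.109 0.052]
top (193, 210) [0.445 0.256 0.01 ] [0.445 0.257 0.002]
top (177, 169) [0.586 0.317 0.01 ] [ 0.588  0.32  -0.003]
top (315, 159) [ 0.631 -0.163  0.01 ] [ 0.613 -0.151  0.116]
top (228, 168) [0.593 0.139 0.01 ] [ 0.595  0.14  -0.002]
top (369, 234) [ 0.375 -0.35   0.01 ] [ 0.375 -0.347  0.026]
top (134, 176) [0.558 0.467 0.01 ] [0.545 0.438 0.113]
top (153, 215) [0.424 0.394 0.01 ] [ 0.425  0.398 -0.006]
scene (296, 215) [0.443 0.102 0.01 ] [0.463 0.117 0.054]
scene (330, 247) [0.442 0.253 0.01 ] [0.438 0.252 0.002]
scene (313, 290) [0.58  0.315 0.01 ] [ 0.574  0.313 -0.006]
scene (203, 185) [ 0.601 -0.188  0.01 ] [ 0.624 -0.145  0.081]
scene (227, 125) [ 0.367 -0.352  0.01 ] [ 0.374 -0.342  0.022]
```

View pics/b_top.png

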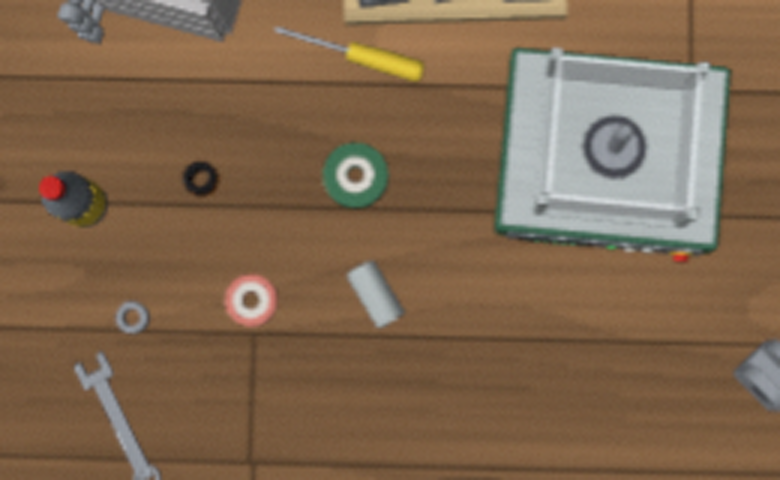

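View pics/b_scene.png

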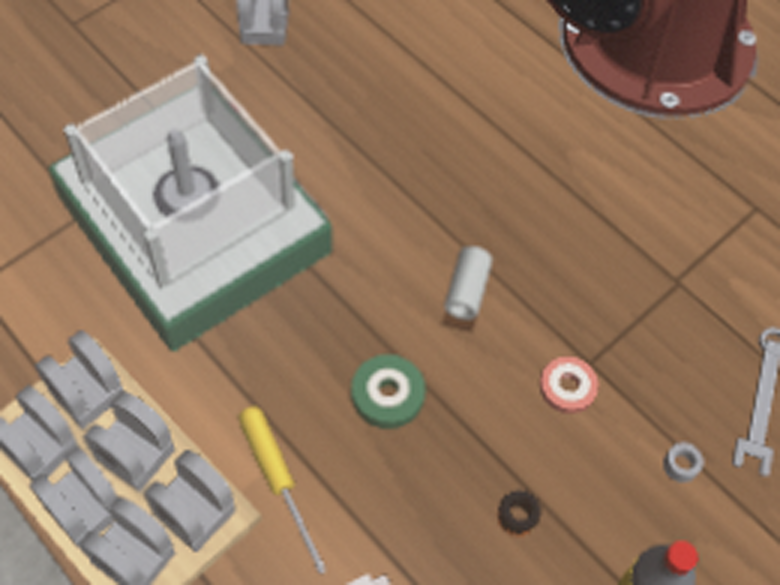

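Both crops are clear. In the top view the sleeve is the light rectangle near (235,208), the wheel is pink at (193,210), the nut is black at (177,169), and the spindle stands in the centre of the skirt. Next I'll measure them precisely.

```bash
cat > m.py <<'E'
from h import *
def blob(mask,near,rad):
    m=np.zeros_like(mask); cv2.circle(m,tuple(int(v) for v in near),rad,1,-1); mask=mask*m
    n,l,s,ce=cv2.connectedComponentsWithStats(mask.astype(np.uint8)); i=1+np.argmax(s[1:,4]); 
    return (l==i).astype(np.uint8),ce[i],s[i,4]
def rays_meet(a,b):
    (C1,d1),(C2,d2)=a,b
    A=np.c_[d1,-d2]; t=np.linalg.lstsq(A,C2-C1,rcond=None)[0]; p,q=C1+t[0]*d1,C2+t[1]*d2
    return (p+q)/2,np.linalg.norm(p-q)
E
python3 - <<'E'
from m import *
for n,pw,pn,ps in (("top",(193,210),(177,169),(235,208)),("scene",(330,247),(313,290),(296,215))):
    c=load(f"a_{n}.npz"); hsv=cv2.cvtColor(c["img"],cv2.COLOR_BGR2HSV); H,S,V=[hsv[...,i].astype(int) for i in range(3)]
    print(n,"hsv wheel",hsv[pw[1],pw[0]+7],"sleeve",hsv[ps[1],ps[0]],"wood",hsv[ps[1]+20,ps[0]-20],"nut",hsv[pn[1],pn[0]-5])
    # wheel: pink ring hull
    b=c["img"].astype(int)
    pink=((b[...,2]>150)&(b[...,0]>90)&(H<8)|(b[...,2]>150)&(b[...,0]>90)&(H>170)).astype(np.uint8)
    m,ce,a=blob(pink,pw,20); hull=cv2.convexHull(np.argwhere(m)[:,::-1].astype(np.int32)); e=cv2.fitEllipse(hull)
    print(" wheel",a,e, at_z(c,e[0],0.010).round(4))
    blk=(V<60).astype(np.uint8); m,ce,a=blob(blk,pn,14); hull=cv2.convexHull(np.argwhere(m)[:,::-1].astype(np.int32)); e=cv2.fitEllipse(hull)
    print(" nut",a,e, at_z(c,e[0],0.018).round(4))
    g=((S<60)&(V>110)).astype(np.uint8); m,ce,a=blob(g,ps,24); r=cv2.minAreaRect(np.argwhere(m)[:,::-1].astype(np.int32)); print(" sleeve",a,ce,r)
    P=cloud(c)[m>0]; P=P[(P[:,2]>0.03)]; print(P.mean(0),P[:,2].max())
    bp=cv2.boxPoints(r)
    print(at_z(c,r[0],0.045), [at_z(c,p,0.0376).round(3) for p in bp])
    # camera pos
    print(" campos",-c["R"].T@c["t"])
c=load("a_wrist.npz"); C=-c["R"].T@c["t"]; print(C, c["R"][2])
from scipy.spatial.transform import Rotation as R
s=env.get_state(); q=s["tool_rot"]; T=R.from_quat([q[1],q[2],q[3],q[0]]).as_matrix(); print(T.round(3)); print("cam in tool",T.T@(C-s["eef_pos"]), "fwd",T.T@c["R"][2])
E
```

```text
top hsv wheel [  3 104 209] sleeve [ 86  11 184] wood [ 14 127 110] nut [30  9 29]
 wheel 127 ((193.0718231201172, 209.6080780029297), (16.53190040588379, 16.89265251159668), 19.23392677307129) [0.4459 0.2557 0.01  ]
 nut 71 ((176.49362182617188, 168.99761962890625), (10.372922897338867, 11.055421829223633), 90.35450744628906) [0.5849 0.3175 0.018 ]
 sleeve 202 [233.93564356 207.57425743] ((234.08822631835938, 207.64706420898438), (21.780319213867188, 9.432422637939453), 59.036251068115234)
[0.4529376  0.11093403 0.05994475] 1.6404043916567772
[0.45360087 0.11227771 0.045     ] [array([0.477, 0.146, 0.038]), array([0.494, 0.119, 0.038]), array([0.431, 0.079, 0.038]), array([0.414, 0.106, 0.038])]
 campos [0.35306417 0.01907582 1.64040439]
scene hsv wheel [  4 104 221] sleeve [ 75   3 201] wood [ 14 110 148] nut [10 48 64]
 wheel 138 ((329.47735595703125, 247.26417541503906), (16.894306182861328, 18.985454559326172), 120.76888275146484) [0.4439 0.2529 0.01  ]Traceback (most recent call last):
  File "<stdin>", line 10, in <module>
cv2.error: OpenCV(4.12.0) /io/opencv/modules/imgproc/src/shapedescr.cpp:361: error: (-201:Incorrect size of input array) There should be at least 5 points to fit the ellipse in function 'fitEllipseNoDirect'
```

```bash
python3 - <<'E'
from h import *
c=load("a_top.npz"); crop(c,270,115,360,205,6,"c_top.png")
c=load("a_scene.npz"); crop(c,150,135,255,235,6,"c_scene.png")
E
```

```text
(no output)
```

View pics/c_top.png

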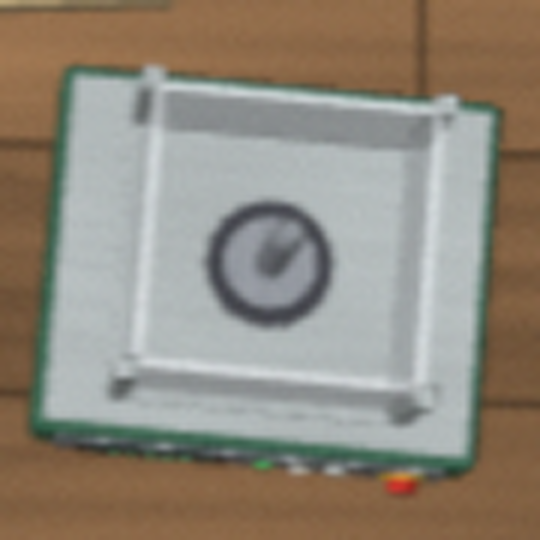

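View pics/c_scene.png

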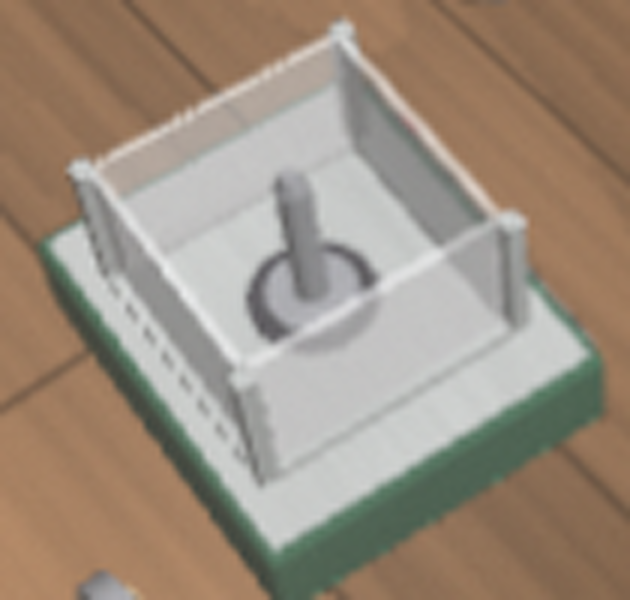

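```bash
python3 - <<'E'
from m import *
c=load("a_scene.npz");hsv=cv2.cvtColor(c["img"],cv2.COLOR_BGR2HSV); S,V=hsv[...,1].astype(int),hsv[...,2].astype(int)
m,ce,a=blob((V<75).astype(np.uint8),(313,290),12); hull=cv2.convexHull(np.argwhere(m)[:,::-1].astype(np.int32)); e=cv2.fitEllipse(hull); print("nut scene",a,e,at_z(c,e[0],0.016).round(4))
m,ce,a=blob(((S<60)&(V>110)).astype(np.uint8),(296,215),24); r=cv2.minAreaRect(np.argwhere(m)[:,::-1].astype(np.int32)); print("sleeve scene",r,at_z(c,r[0],.0376))
t=load("a_top.npz")
tipS=(150+290/6,135+178/6); 
print("flange top",at_z(t,(270+270/6-.5,115+263/6-.5),.076).round(4),"tip scene",at_z(c,tipS,.178).round(4))
print("flange scene",at_z(c,(150+313/6,135+295/6),.076).round(4), "tip top",at_z(t,(270+288/6-.5,115+232/6-.5),.178).round(4))
# dark ring ellipse
h=cv2.cvtColor(t["img"],cv2.COLOR_BGR2GRAY); 
m,ce,a=blob((h<95).astype(np.uint8),(315,159),14); hull=cv2.convexHull(np.argwhere(m)[:,::-1].astype(np.int32)); e=cv2.fitEllipse(hull); print("ring",a,e,at_z(t,e[0],.077).round(4))
# housing corners
for p in ((72,66),(498,104),(470,470),(36,432)): print("corner",at_z(t,(270+p[0]/6-.5,115+p[1]/6-.5),.07).round(3))
w=load("a_wrist.npz"); C=-w["R"].T@w["t"]
from scipy.spatial.transform import Rotation as R
s=env.get_state(); q=s["tool_rot"]; T=R.from_quat([q[1],q[2],q[3],q[0]]).as_matrix(); print(T.round(3)); print("cam in tool",T.T@(C-s["eef_pos"]), "fwd",T.T@w["R"][2])
E
```

```text
nut scene 120 ((312.4755859375, 290.17041015625), (13.255938529968262, 13.582987785339355), 2.567256450653076) [0.5833 0.3151 0.016 ]
sleeve scene ((295.9717102050781, 213.8490753173828), (11.400925636291504, 24.450176239013672), 15.945395469665527) [0.4527535  0.10865255 0.0376    ]
flange top [ 0.6224 -0.1538  0.076 ] tip scene [ 0.6222 -0.1528  0.178 ]
flange scene [ 0.6225 -0.152   0.076 ] tip top [ 0.6215 -0.1518  0.178 ]
ring 110 ((314.41815185546875, 158.5637664794922), (19.485214233398438, 19.800806045532227), 145.60736083984375) [ 0.6215 -0.1534  0.077 ]
corner [ 0.734 -0.042  0.07 ]
corner [ 0.717 -0.282  0.07 ]
corner [ 0.51  -0.267  0.07 ]
corner [ 0.526 -0.025  0.07 ]
[[-0.961 -0.     0.278]
 [-0.278  0.001 -0.961]
 [-0.    -1.    -0.001]]
cam in tool [-0.06639528 -0.14141079 -0.0016754 ] fwd [2.62549610e-01 9.64918494e-01 3.70015418e-05]
```

The spindle axis is at about (0.622, -0.153), and both cameras agree to within 2 mm. The sleeve is at about (0.453, 0.110) with its axis yawed about 30°. I'll move above it.

```bash
python3 -m handwheel '[[[14,28,0,0,0,6,8.5],[14,28,0,0,0,6,8.5],[14,28,0,0,0,6,8.5],[14,28,0,0,0,6,8.5],[14,28,0,0,0,6,8.5],[14,28,0,0,0,6,8.5],[14,28,0,0,0,6,8.5],[14,28,0,0,0,6,8.5]]]' 40
```

```text
time_s: 0.82
eef_pos: [0.2864, -0.2206, 0.2312]
tool_rot: [0.136, -0.136, 0.694, -0.693]
ft_force: [0.2, -0.3, 0.5]
finger_gap: 0.0848
```

```bash
python3 -m handwheel '[[[15,29.5,-2,0,0,8,8.5],[15,29.5,-2,0,0,8,8.5],[15,29.5,-2,0,0,8,8.5],[15,29.5,-2,0,0,8,8.5],[15,29.5,-2,0,0,8,8.5],[15,29.5,-2,0,0,8,8.5],[15,29.5,-2,0,0,8,8.5],[15,29.5,-2,0,0,8,8.5]]]'
cat > look.py <<'E'
import sys
from m import *
def snap(n,tag):
    c=cam(n); np.savez(f"{tag}.npz",**c); cv2.imwrite(f"pics/{tag}.png",c["img"]); return c
if __name__=="__main__":
    for a in sys.argv[2:]: snap(a,f"{sys.argv[1]}_{a}")
E
python3 look.py d wrist; python3 - <<'E'
from h import *
s=env.get_state();print(s["time_s"],s["q"].round(3),s["eef_pos"].round(4),s["tool_rot"].round(4))
E
```

```text
time_s: 1.48
eef_pos: [0.4364, 0.0732, 0.2112]
tool_rot: [-0.184, 0.184, -0.683, 0.683]
ft_force: [2.0, -0.9, 0.2]
finger_gap: 0.0851
1.5333 [ 0.01   0.153 -0.389  1.027  0.003  2.621] [0.439  0.0781 0.2108] [ 0.1862 -0.1841  0.6833 -0.6815]
```

View pics/d_wrist.png

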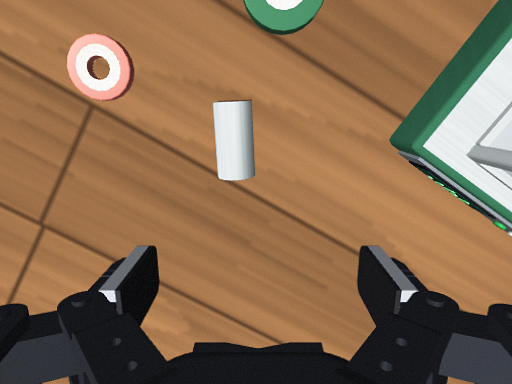

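The wrist view shows the sleeve upright in the picture, from (233,101) to (236,180). The pink wheel is at (99,67).

```bash
cat > sl.py <<'E'
from m import *
def sleeve(c,near,rad=60):
    hsv=cv2.cvtColor(c["img"],cv2.COLOR_BGR2HSV); S,V=hsv[...,1].astype(int),hsv[...,2].astype(int)
    m,ce,a=blob(((S<60)&(V>110)).astype(np.uint8),near,rad)
    # contour points on plane of axis height, then silhouette
    r=cv2.minAreaRect(np.argwhere(m)[:,::-1].astype(np.int32)); bp=cv2.boxPoints(r)
    return m,r,bp
E
python3 - <<'E'
from sl import *
c=load("d_wrist.npz"); m,r,bp=sleeve(c,(235,140)); print(r,m.sum())
Q=cloud(c); P=Q[m>0]; k=P[:,2]>0.047; P=P[k]; print(len(P),P.mean(0).round(4),P[:,2].max())
xy=P[:,:2]-P[:,:2].mean(0); u,s,v=np.linalg.svd(xy,full_matrices=False); d=v[0]*np.sign(v[0,0]); print("yaw",np.degrees(np.arctan2(d[1],d[0]))); t=xy@d; w=xy@np.array([-d[1],d[0]]); print(t.min(),t.max(),w.min(),w.max())
for p in bp: print(p,at_z(c,p,.0376).round(4))
# silhouette mid-line: for rows
for v_ in (110,125,140,155,170):
    us=np.where(m[v_])[0]; l,rr=us.min()-.5,us.max()+.5; 
    print(v_,at_z(c,((l+rr)/2,v_),.046).round(4))
for n,near in (("top",(235,208)),("scene",(296,215))):
    c2=load(f"a_{n}.npz"); 
    # midpoint of ends as ray
E
```

```text
((232.75201416015625, 140.3785858154297), (79.36397552490234, 37.31664276123047), 87.47388458251953) 2845
2413 [0.4552 0.1112 0.0528] 0.352659355242935
yaw 32.38494728090338
-0.03622844931331 0.03355776537550301 -0.022966900388720547 0.015219520460192296
[212.36284 101.55751] [0.4741 0.1444 0.0376]
[249.64323   99.912796] [0.4924 0.1159 0.0376]
[253.14119 179.19966] [0.4304 0.0765 0.0376]
[215.8608  180.84438] [0.4109 0.1068 0.0376]
110 [0.4766 0.1257 0.046 ]
125 [0.4657 0.1187 0.046 ]
140 [0.4542 0.1118 0.046 ]
155 [0.4427 0.1044 0.046 ]
170 [0.4307 0.0971 0.046 ]
```

```bash
cat > rel.py <<'E'
from h import *
from scipy.spatial.transform import Rotation as R
def cur():
    s=env.get_state(); q=s["tool_rot"]; return s["eef_pos"],R.from_quat([q[1],q[2],q[3],q[0]])
def toolR(psi,tilt):  # psi deg; tilt deg: positive = hand leans outward along d (fingers inward)
    p=np.radians(psi); d=np.array([np.cos(p),np.sin(p),0]); z=np.array([0,0,1.])
    x=-d; y=-z; base=R.from_matrix(np.c_[x,y,np.cross(x,y)])
    a=np.cross(z,d); return R.from_rotvec(np.radians(tilt)*a)*base
def rel(pos,Rt):
    p,Rc=cur(); print("now",p.round(4),"shift cm",((np.array(pos)-p)*100).round(2),"turn deg",np.degrees((Rt*Rc.inv()).as_rotvec()).round(2))
E
python3 - <<'E'
from rel import *
T=toolR(32,30); y=T.as_matrix()[:,1]; g=np.array([.454,.111,.0376])
print(g+.021*y); rel(g+.021*y-.1*y,T)
E
```

```text
[0.44509549 0.10543585 0.01941347]
now [0.439  0.0781 0.2108] shift cm [  4.84   5.38 -10.48] turn deg [-15.72  25.79   1.63]
```

```bash
python3 -m handwheel '[[[4.8,5.4,-8,-15.7,25.8,1.6,8.5],[4.8,5.4,-10.4,-15.7,25.8,1.6,8.5],[4.8,5.4,-10.4,-15.7,25.8,1.6,8.5],[4.8,5.4,-10.4,-15.7,25.8,1.6,8.5],[4.8,5.4,-10.4,-15.7,25.8,1.6,8.5],[4.8,5.4,-10.4,-15.7,25.8,1.6,8.5]]]'; python3 look.py e wrist; python3 - <<'E'
from rel import *
s=env.get_state(); print(s["q"].round(3))
T=toolR(32,30); y=T.as_matrix()[:,1]; g=np.array([.454,.111,.0376])
rel(g+.021*y,T)
from sl import *
c=load("e_wrist.npz")
print(proj(c,[g]))
E
```

```text
time_s: 2.03
eef_pos: [0.4821, 0.1256, 0.0971]
tool_rot: [-0.003, 0.372, -0.602, 0.706]
ft_force: [-0.9, -0.3, -3.8]
finger_gap: 0.0851
[ 0.218  0.796  0.184  1.473 -0.171  2.847]
now [0.4827 0.1253 0.1003] shift cm [-3.76 -1.99 -8.09] turn deg [ 0.41 -0.78  0.06]
[[256.37575544 203.98830139]]
```

View pics/e_wrist.png

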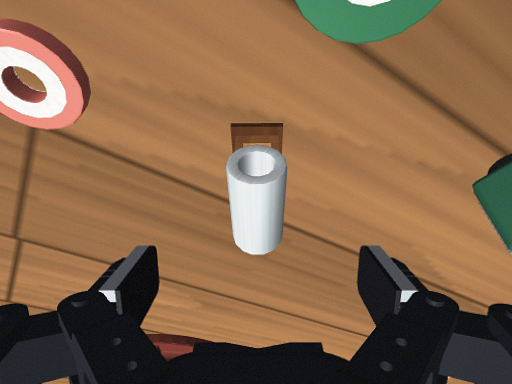

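```bash
python3 -m handwheel '[[[-1,-0.5,-2.2,0.3,-0.6,0,8.5],[-2,-1,-4.4,0.3,-0.6,0,8.5],[-3,-1.5,-6.6,0.3,-0.6,0,8.5],[-3.9,-2,-8.7,0.3,-0.6,0,8.5],[-3.9,-2,-8.7,0.3,-0.6,0,8.5],[-3.9,-2,-8.7,0.3,-0.6,0,8.5]]]'; python3 look.py f wrist; python3 - <<'E'
from rel import *
T=toolR(32,30); y=T.as_matrix()[:,1]; g=np.array([.454,.111,.0376])
rel(g+.021*y,T)
E
```

```text
time_s: 2.58
eef_pos: [0.4449, 0.1043, 0.0224]
tool_rot: [-0.015, 0.359, -0.607, 0.709]
ft_force: [-0.1, -0.9, 0.7]
finger_gap: 0.0851
now [0.4461 0.1046 0.0227] shift cm [-0.1   0.08 -0.33] turn deg [-0.11  0.76  0.21]
```

View pics/f_wrist.png

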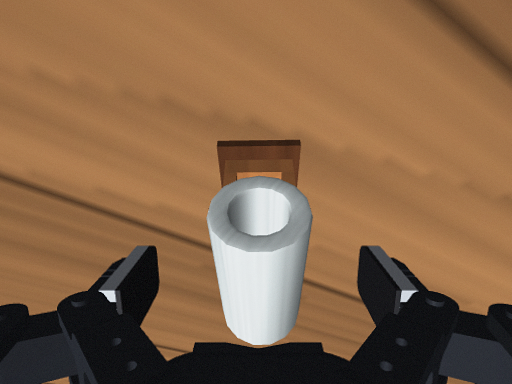

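```bash
python3 -m handwheel '[[[0,0,0,0,0,0,4.5],[0,0,0,0,0,0,3],[0,0,0,0,0,0,2.5],[0,0,0,0,0,0,2.5],[0,0,0,0,0,0,2.5],[0,0,0,0,0,0,2.5],[0,0,0,0,0,0,2.5]]]' 60; python3 look.py g wrist; python3 - <<'E'
from rel import *
rel([.454,.111,.0376],toolR(32,30))
E
```

```text
time_s: 3.22
eef_pos: [0.4462, 0.1041, 0.021]
tool_rot: [-0.015, 0.36, -0.606, 0.709]
ft_force: [3.7, -3.2, 5.3]
finger_gap: 0.034
now [0.4461 0.1041 0.021 ] shift cm [0.79 0.69 1.66] turn deg [0.04 0.64 0.13]
```

View pics/g_wrist.png

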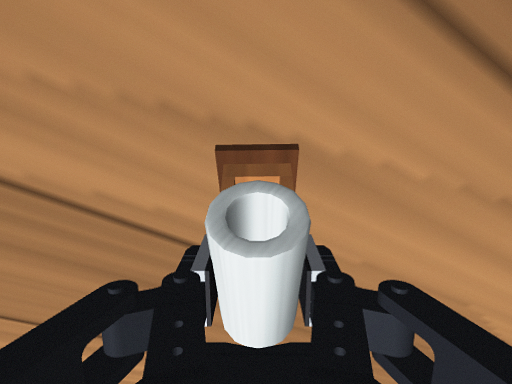

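```bash
python3 -m handwheel '[[[0,0,3,0,0,0,2.5],[0,0,6,0,0,0,2.5],[2,3,8,3.3,-5.3,0,2.5],[4,6,8,6.6,-10.6,0,2.5],[4,6,8,9.9,-15.9,0,2.5],[4,6,8,13.2,-21.2,0,2.5],[4,6,8,16.5,-26.5,0,2.5],[4,6,8,19.8,-31.8,0,2.5]]]'; python3 - <<'E'
from rel import *
s=env.get_state(); print(s["q"].round(3),s["dq"].round(2)); rel([.534,.224,.085],toolR(32,30.64-90))
E
```

```text
time_s: 3.93
eef_pos: [0.4854, 0.1651, 0.1012]
tool_rot: [0.243, -0.144, 0.691, -0.666]
ft_force: [0.3, -0.3, -2.3]
finger_gap: 0.0338
[ 0.151  0.285 -0.555  0.596  0.053  2.742] [-0.35 -0.85 -1.47 -1.81  0.53 -0.29]
now [0.4854 0.1651 0.1012] shift cm [ 4.86  5.89 -1.62] turn deg [ 27.14 -43.26   0.31]
```

```bash
python3 -m handwheel '[[[2,2,0,3.7,-5.9,0,2.5],[4,4,0,7.3,-11.7,0,2.5],[4.9,5.9,-1.5,11,-17.6,0,2.5],[4.9,5.9,-1.5,14.6,-23.4,0,2.5],[4.9,5.9,-1.5,18.3,-29.3,0,2.5],[4.9,5.9,-1.5,22,-35.2,0,2.5],[4.9,5.9,-1.5,25.6,-41,0,2.5],[4.9,5.9,-1.5,27.8,-44.5,0,2.5]]]'; python3 -m handwheel '[[[0,0,0,0,0,0,2.5],[0,0,0,0,0,0,2.5],[0,0,0,0,0,0,2.5]]]'; python3 look.py i wrist scene top; python3 - <<'E'
from rel import *
s=env.get_state(); print(s["q"].round(3),s["dq"].round(2)); rel([.534,.224,.0252],toolR(32,30.64-90))
from h import *
c=load("i_scene.npz"); crop(c,240,180,400,300,5,"i2.png")
E
```

```text
time_s: 4.6
eef_pos: [0.5358, 0.2239, 0.082]
tool_rot: [0.457, 0.108, 0.7, -0.538]
ft_force: [1.5, -0.3, -4.0]
finger_gap: 0.0338
time_s: 4.85
eef_pos: [0.5364, 0.2238, 0.0804]
tool_rot: [0.455, 0.106, 0.701, -0.539]
ft_force: [-0.1, 0.8, -1.6]
finger_gap: 0.0339
[ 0.068  0.409 -1.195 -0.827  0.36   2.813] [-0.    0.   -0.01 -0.02  0.    0.  ]
now [0.5375 0.2242 0.0821] shift cm [-0.35 -0.02 -5.69] turn deg [ 5.29 -8.9   0.4 ]
```

View pics/i2.png

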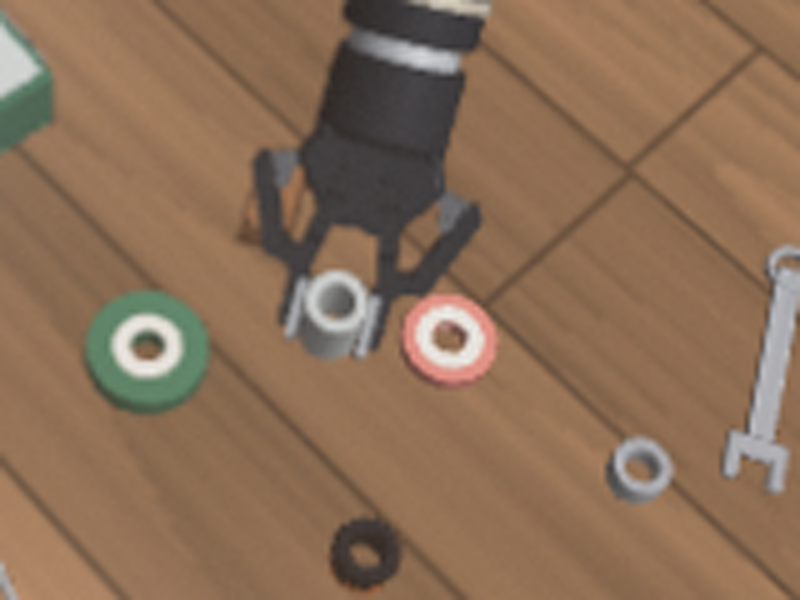

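View pics/i_wrist.png

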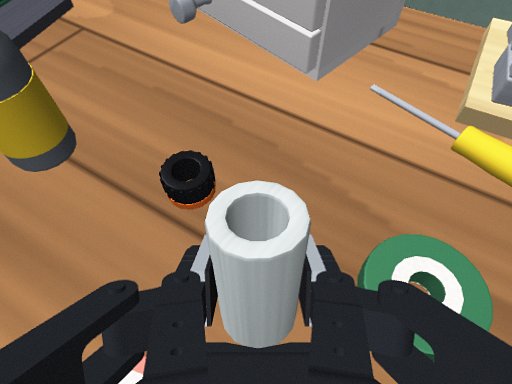

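```bash
python3 -m handwheel '[[[0,0,-1,2.6,-4.4,0.2,2.5],[0,0,-2,5.3,-8.9,0.4,2.5],[0,0,-2,5.3,-8.9,0.4,2.5],[0,0,-2,5.3,-8.9,0.4,2.5],[0,0,-2,5.3,-8.9,0.4,2.5]]]';  python3 - <<'E'
from rel import *
s=env.get_state(); print(s["q"].round(3),s["dq"].round(2)); rel([.534,.224,.0252],toolR(32,30.64-90))
E
```

```text
time_s: 5.42
eef_pos: [0.5531, 0.2269, 0.0588]
tool_rot: [0.502, 0.161, 0.691, -0.495]
ft_force: [-0.4, -0.9, -1.9]
finger_gap: 0.0341
[ 0.017  0.766 -1.298 -1.442  0.463  2.839] [ 0.01 -0.09  0.01  0.13 -0.02 -0.01]
now [0.5531 0.2269 0.0588] shift cm [-1.91 -0.29 -3.36] turn deg [ 0.12 -0.84 -0.29]
```

```bash
python3 -m handwheel '[[[1,1,0,0,0,0,2.5],[2.1,2.2,0,0,-0.8,-0.3,2.5],[2.1,2.2,-1,0,-0.8,-0.3,2.5],[2.1,2.2,-2,0,-0.8,-0.3,2.5],[2.1,2.2,-2,0,-0.8,-0.3,2.5],[2.1,2.2,-2,0,-0.8,-0.3,2.5],[2.1,2.2,-2,0,-0.8,-0.3,2.5]]]';  python3 - <<'E'
from rel import *
s=env.get_state(); print(s["q"].round(3),s["dq"].round(2)); rel([.5744,.249,.0252],toolR(32,30.64-90))
E
```

```text
time_s: 6.0
eef_pos: [0.5746, 0.2491, 0.0419]
tool_rot: [0.507, 0.167, 0.686, -0.495]
ft_force: [-0.2, -0.2, -0.9]
finger_gap: 0.0337
[ 0.084  0.836 -1.237 -1.487  0.402  2.883] [-0.   -0.   -0.   -0.02  0.   -0.  ]
now [0.5746 0.2491 0.0419] shift cm [-0.02 -0.01 -1.67] turn deg [ 0.13  0.16 -0.01]
```

```bash
python3 -m handwheel '[[[0,0,-0.5,0,0,0,2.5],[0,0,-1,0,0,0,2.5],[0,0,-1.2,0,0,0,2.5],[0,0,-1.4,0,0,0,2.5],[0,0,-1.4,0,0,0,2.5]]]'; python3 -m handwheel '[[[0,0,-0.1,0,0,0,2.5],[0,0,-0.2,0,0,0,2.5],[0,0,-0.2,0,0,0,2.5]]]'; python3 - <<'E'
from rel import *
s=env.get_state(); print(s["q"].round(3),s["ft_force"]); rel([.5744,.249,.0252],toolR(32,30.64-90))
E
```

```text
time_s: 6.42
eef_pos: [0.574, 0.2489, 0.0262]
tool_rot: [0.506, 0.167, 0.686, -0.495]
ft_force: [-0.3, -0.7, -1.5]
finger_gap: 0.0337
time_s: 6.67
eef_pos: [0.5744, 0.2491, 0.0255]
tool_rot: [0.507, 0.167, 0.686, -0.494]
ft_force: [-1.4, -1.3, 4.7]
finger_gap: 0.0336
[ 0.084  0.901 -1.232 -1.548  0.403  2.884] [-1.3709749  -1.25576516  4.65434757]
now [0.5744 0.2491 0.0255] shift cm [ 0.   -0.01 -0.03] turn deg [ 0.1   0.19 -0.02]
```

```bash
python3 -m handwheel '[[[0,0,0,0,0,0,3.7],[0,0,0,0,0,0,4],[0,0,0,0,0,0,5],[0,0,0,0,0,0,5],[0,0,0,0,0,0,5]]]'; python3 look.py j wrist scene; python3 - <<'E'
from h import *
c=load("j_scene.npz"); crop(c,240,180,400,300,5,"j2.png")
E
```

```text
time_s: 7.08
eef_pos: [0.5742, 0.249, 0.025]
tool_rot: [0.507, 0.167, 0.686, -0.495]
ft_force: [0.5, 0.1, -0.4]
finger_gap: 0.0502
```

View pics/j2.png

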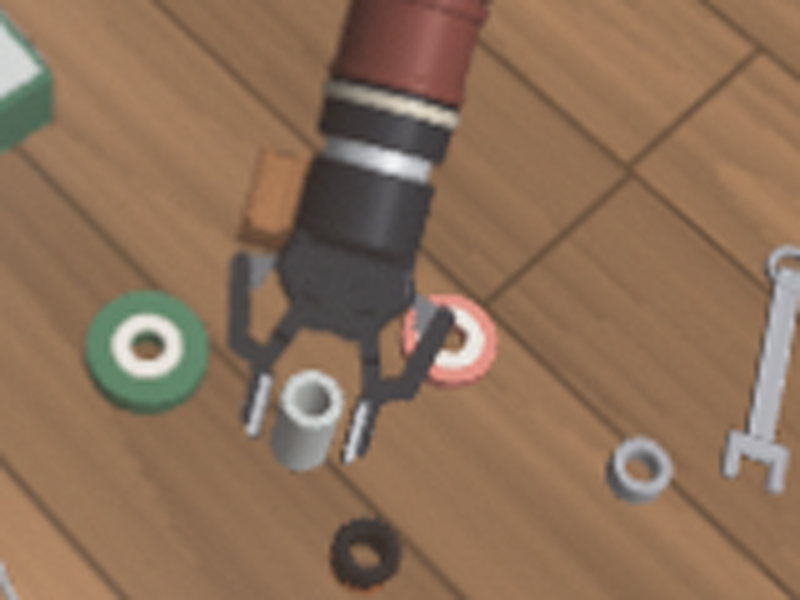

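View pics/j_wrist.png

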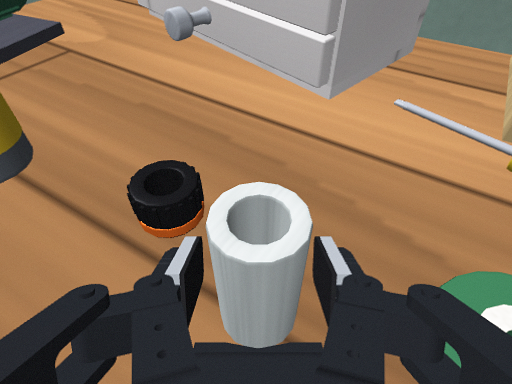

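```bash
python3 -m handwheel '[[[-0.3,-0.2,2,0,0,0,5.6],[-0.6,-0.4,5,0,0,0,6],[-0.6,-0.4,9,0,0,0,6.5],[-0.6,-0.4,12,-3.7,5.9,0,8.5],[-0.6,-0.4,15,-7.3,11.7,0,8.5],[-0.6,-0.4,17,-11,17.6,0,8.5],[-0.6,-0.4,17,-14.6,23.4,0,8.5],[-0.6,-0.4,17,-18,29,0,8.5]]]';  python3 look.py k scene; python3 - <<'E'
from rel import *
s=env.get_state(); print(s["q"].round(3)); rel([.53,.22,.17],toolR(32,0))
c=load("k_scene.npz"); crop(c,240,180,400,300,5,"k2.png")
E
```

```text
time_s: 7.85
eef_pos: [0.5767, 0.246, 0.1647]
tool_rot: [0.444, 0.087, 0.702, -0.55]
ft_force: [1.5, -0.2, -1.6]
finger_gap: 0.0849
[ 0.131  0.172 -0.94  -0.293  0.301  2.836]
now [0.5773 0.2465 0.1676] shift cm [-4.73 -2.65  0.24] turn deg [-24.24  38.78   0.12]
```

View pics/k2.png

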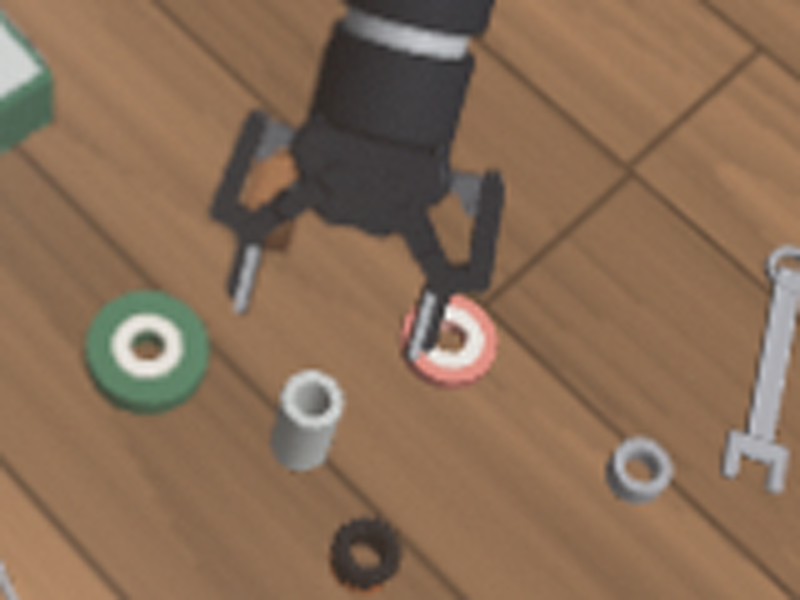

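The sleeve now stands free on the bench at about (311,420) in the crop. I'll straighten the tool and re-measure it.

```bash
python3 -m handwheel '[[[-1,-1,0,-3.7,5.9,0,8.5],[-2,-1.5,0,-7.3,11.7,0,8.5],[-3,-2,0,-11,17.6,0,8.5],[-4,-2.6,0,-14.6,23.4,0,8.5],[-4.7,-2.6,0,-18.3,29.3,0,8.5],[-4.7,-2.6,0,-22,35.2,0,8.5],[-4.7,-2.6,0,-24.2,38.8,0,8.5],[-4.7,-2.6,0,-24.2,38.8,0,8.5]]]';python3 -m handwheel '[[[0,0,0,0,0,0,8.5],[0,0,0,0,0,0,8.5]]]';  python3 look.py l wrist top scene; python3 - <<'E'
from rel import *
s=env.get_state(); print(s["q"].round(3)); rel([.56,.24,.17],toolR(32,0))
c=load("l_wrist.npz");print(proj(c,[[.56,.24,.07],[.4449,.2543,.013],[.584,.3165,.028]]))
c=load("l_scene.npz"); crop(c,240,180,400,300,5,"l2.png")
E
```

```text
time_s: 8.57
eef_pos: [0.5327, 0.2212, 0.1631]
tool_rot: [-0.195, 0.194, -0.68, 0.68]
ft_force: [-1.2, -0.9, -0.8]
finger_gap: 0.0848
time_s: 8.73
eef_pos: [0.5307, 0.2205, 0.1621]
tool_rot: [0.197, -0.192, 0.68, -0.679]
ft_force: [0.2, -0.1, -0.3]
finger_gap: 0.0851
[ 2.650e-01  4.200e-01 -1.460e-01  9.960e-01  2.000e-03  2.851e+00]
now [0.5297 0.2199 0.1634] shift cm [3.03 2.01 0.66] turn deg [-0.2   0.4   0.14]
[[258.36422681 151.42006097]
 [179.76472118 240.06373184]
 [190.56855879  65.23581289]]
```

View pics/l_wrist.png

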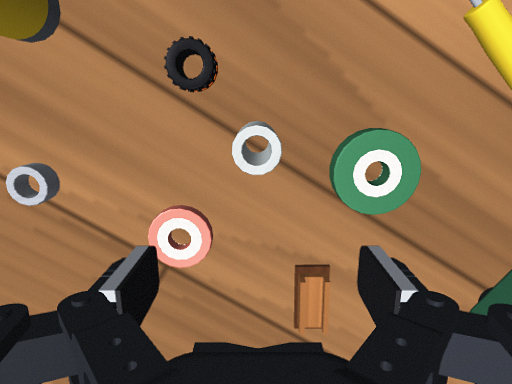

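The wrist view shows the sleeve's top ring at (257,149), the pink wheel at (180,237) and the nut at (190,64).

```bash
python3 - <<'E'
from m import *
c=load("l_wrist.npz"); hsv=cv2.cvtColor(c["img"],cv2.COLOR_BGR2HSV); H,S,V=[hsv[...,i].astype(int) for i in range(3)]
print(hsv[140,240],hsv[125,250],hsv[230,155],hsv[45,200])
def ell(mask,near,rad,z,zs):
    m,ce,a=blob(mask.astype(np.uint8),near,rad); hull=cv2.convexHull(np.argwhere(m)[:,::-1].astype(np.int32)); 
    w=np.array([at_z(c,p,z)[:2] for p in hull[:,0].astype(float)]); (x,y),r=cv2.minEnclosingCircle((w*1000).astype(np.float32))
    print(zs,a,cv2.fitEllipse(hull)[0],"centre mm",round(x,1),round(y,1),"r",round(r,1), "meanhull",at_z(c,cv2.fitEllipse(hull)[0],z).round(4))
ell((S<40)&(V>195),(257,149),32,.07,"sleeve")
ell((V>120)&(S<40),(257,149),32,.07,"sleeve2")
ell(((H<8)|(H>172))&(V>150)&(S>60),(180,237),40,.012,"wheel")
wm=(S<40)&(V>170); ell(wm,(180,237),27,.013,"washer")
ell((V<60),(190,64),34,.02,"nut")
E
```

```text
[ 90   7 235] [ 86  15 136] [  4 106 247] [126  31  41]
sleeve 1177 (256.134765625, 149.7471923828125) centre mm 559.8 241.8 r 17.4 meanhull [0.5602 0.2419 0.07  ]
sleeve2 1527 (256.2612609863281, 148.32359313964844) centre mm 561.2 242.3 r 18.7 meanhull [0.5611 0.2424 0.07  ]
wheel 1437 (179.0796661376953, 237.31246948242188) centre mm 445.9 256.6 r 30.5 meanhull [0.4465 0.2562 0.012 ]
washer 1047 (178.9541778564453, 238.40830993652344) centre mm 445.6 255.7 r 20.7 meanhull [0.446  0.2557 0.013 ]
nut 1690 (190.53884887695312, 63.89814376831055) centre mm 584.4 318.3 r 21.3 meanhull [0.5848 0.3187 0.02  ]
```

```bash
python3 -m handwheel '[[[2,1.5,-2,0,0.2,0,8.5],[3,2.1,-5,-0.2,0.4,0,8.5],[3,2.1,-8,-0.2,0.4,0,8.5],[3,2.1,-10.5,-0.2,0.4,0,8.5],[3,2.1,-12.3,-0.2,0.4,0,8.5],[3,2.1,-12.3,-0.2,0.4,0,8.5],[3,2.1,-12.3,-0.2,0.4,0,8.5]]]';  python3 look.py n wrist; python3 - <<'E'
from rel import *
rel([.56,.241,.040],toolR(32,0))
E
```

```text
time_s: 9.47
eef_pos: [0.5597, 0.2408, 0.0408]
tool_rot: [-0.194, 0.195, -0.68, 0.68]
ft_force: [0.7, -0.1, 0.2]
finger_gap: 0.0852
now [0.5608 0.2411 0.042 ] shift cm [-0.08 -0.01 -0.2 ] turn deg [-0.    0.05  0.13]
```

View pics/n_wrist.png

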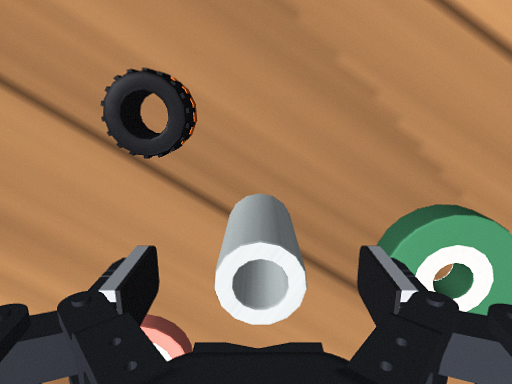

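```bash
python3 -m handwheel '[[[0,0,0,0,0,0,5],[0,0,0,0,0,0,4],[0,0,0,0,0,0,3],[0,0,0,0,0,0,2.5],[0,0,0,0,0,0,2.5],[0,0,0,0,0,0,2.5],[0,0,0,0,0,0,2.5]]]' 50;  python3 look.py o wrist;  python3 - <<'E'
from m import *
from rel import *
rel([.56,.241,.040],toolR(32,0))
c=load("o_wrist.npz"); hsv=cv2.cvtColor(c["img"],cv2.COLOR_BGR2HSV); S,V=hsv[...,1].astype(int),hsv[...,2].astype(int)
m,ce,a=blob(((S<40)&(V>195)).astype(np.uint8),(260,284),60); hull=cv2.convexHull(np.argwhere(m)[:,::-1].astype(np.int32)); e=cv2.fitEllipse(hull); print(a,e,at_z(c,e[0],.07))
E
```

```text
time_s: 10.1
eef_pos: [0.5612, 0.2414, 0.0416]
tool_rot: [-0.194, 0.194, -0.68, 0.68]
ft_force: [-1.3, -0.6, 6.0]
finger_gap: 0.0341
now [0.5612 0.2414 0.0416] shift cm [-0.12 -0.04 -0.16] turn deg [0.01 0.05 0.12]
3944 ((255.31979370117188, 284.0707092285156), (82.67158508300781, 95.05938720703125), 117.98939514160156) [0.56083788 0.2440943  0.07      ]
```

View pics/o_wrist.png

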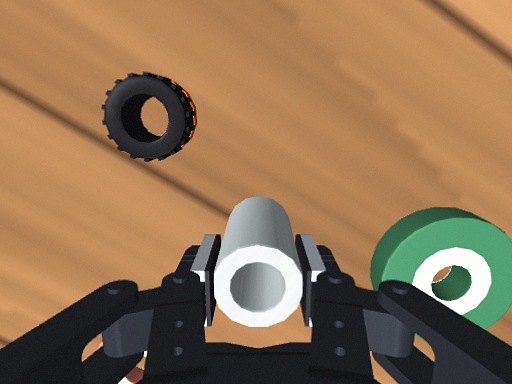

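```bash
python3 -m handwheel '[[[0,0,2,0,0,0,2.5],[0,0,6,0,0,0,2.5],[0,0,10,0,0,0,2.5],[0,0,14,0,0,0,2.5],[0,-2,18,0,0,0,2.5],[1,-5,20.5,0,0,0,2.5],[2,-9,20.5,0,0,0,2.5],[3,-13,20.5,0,0,0,2.5]]]'; python3 -m handwheel '[[[1,-4,0,0,0,0,2.5],[1.5,-8,0,0,0,0,2.5],[2,-12,0,0,0,0,2.5],[2.5,-16,0,0,0,0,2.5],[3,-20,0,0,0,0,2.5],[3.1,-23,0,0,0,0,2.5],[3.1,-23,0,0,0,0,2.5],[3.1,-23,0,0,0,0,2.5]]]'; python3 look.py p wrist scene; python3 - <<'E'
from rel import *
rel([.622,-.153,.245],toolR(32,0))
c=load("p_scene.npz"); crop(c,130,90,280,210,5,"p2.png")
c=load("p_wrist.npz"); print(proj(c,[[.622,-.153,.178]]))
E
```

```text
time_s: 10.82
eef_pos: [0.5919, 0.1108, 0.2483]
tool_rot: [-0.196, 0.194, -0.679, 0.68]
ft_force: [1.3, 0.3, -2.3]
finger_gap: 0.0338
time_s: 11.48
eef_pos: [0.6213, -0.1203, 0.2453]
tool_rot: [0.193, -0.194, 0.68, -0.68]
ft_force: [0.9, 0.3, -0.5]
finger_gap: 0.0336
now [ 0.6214 -0.118   0.2456] shift cm [ 0.06 -3.5  -0.06] turn deg [-0.   -0.05  0.11]
[[302.24936998 233.07455489]]
```

View pics/p2.png

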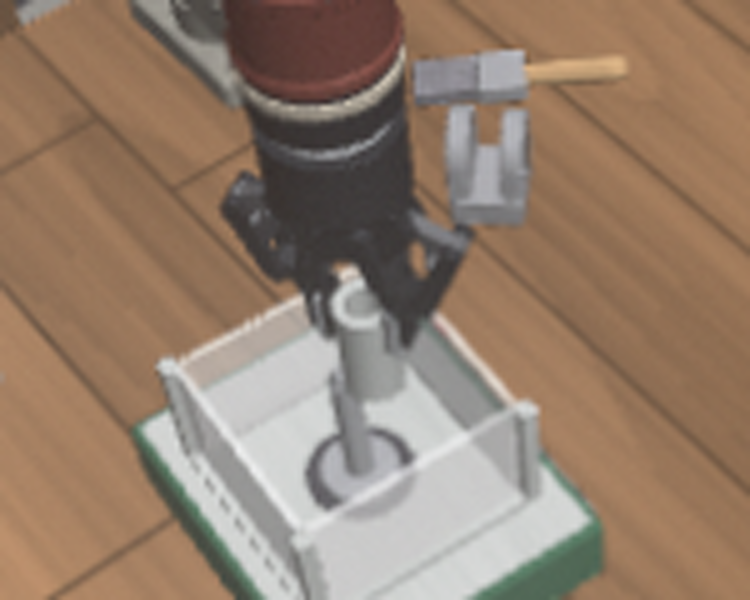

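View pics/p_wrist.png

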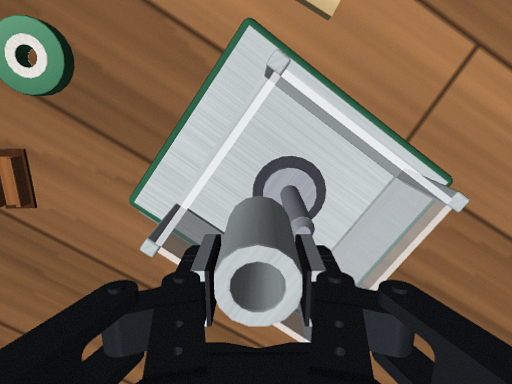

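The wrist view shows the flange ring at about (289,190) and the spindle tip near (301,228).

```bash
python3 - <<'E'
from m import *
c=load("p_wrist.npz"); crop(c,230,130,350,260,5,"p3.png")
print(at_z(c,(289,190.5),.077),at_z(c,(301,228),.178))
E
```

```text
[ 0.62470787 -0.15153167  0.077     ] [ 0.62456266 -0.1502925   0.178     ]
```

View pics/p3.png

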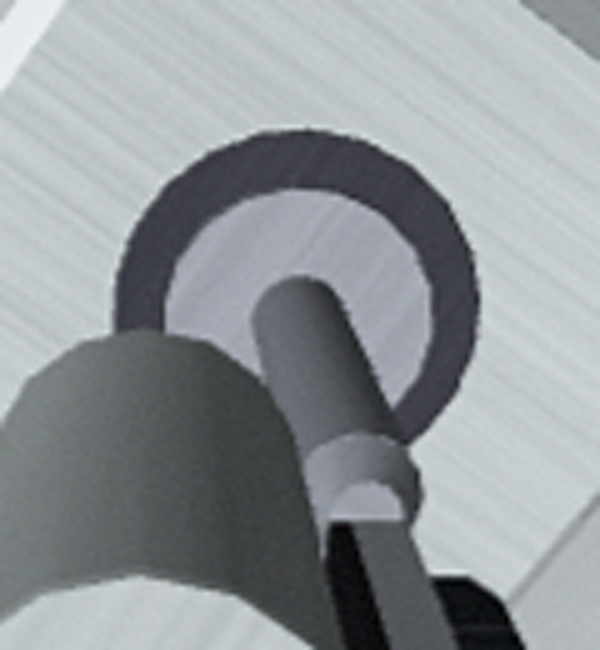

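```bash
python3 - <<'E'
from m import *
c=load("p_wrist.npz")
print(at_z(c,(289.0,191.1),.077),at_z(c,(303.6,232.6),.178))
d=load("o_wrist.npz");print(at_z(d,(258.5,286),.07))
s=load("p_scene.npz"); 
t=env.camera("top"); np.savez("p_top.npz",**t); crop(t,270,100,360,200,6,"p4.png")
E
```

```text
[ 0.62421148 -0.1518562   0.077     ] [ 0.62275577 -0.15357641  0.178     ]
[0.5607836  0.24264726 0.07      ]
```

View pics/p4.png

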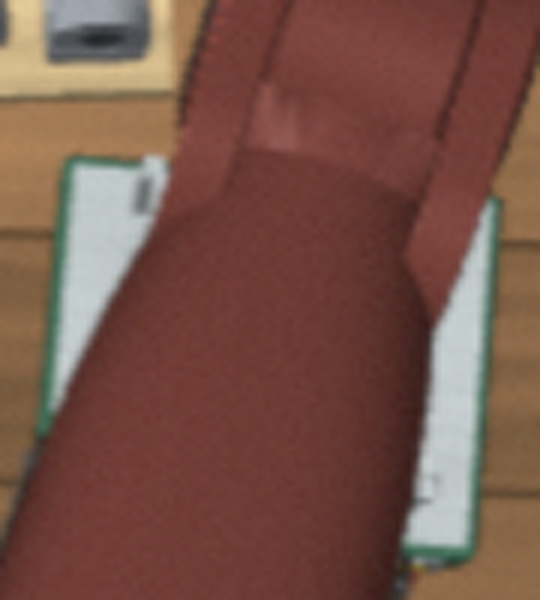

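```bash
python3 -m handwheel '[[[0.1,-1.8,0,0,0,0,2.5],[0.2,-3.4,0,0,0,0,2.5],[0.2,-3.4,-0.8,0,0,0,2.5],[0.2,-3.4,-0.8,0,0,0,2.5],[0.2,-3.4,-0.8,0,0,0,2.5]]]'; python3 look.py q wrist scene; python3 - <<'E'
from rel import *
rel([.6232,-.1535,.235],toolR(32,0))
c=load("q_scene.npz"); crop(c,130,90,280,210,5,"q2.png")
E
```

```text
time_s: 12.05
eef_pos: [0.6232, -0.1519, 0.2371]
tool_rot: [0.194, -0.195, 0.68, -0.68]
ft_force: [1.4, 1.9, -1.3]
finger_gap: 0.0337
now [ 0.6236 -0.1519  0.2377] shift cm [-0.04 -0.16 -0.27] turn deg [ 0.01 -0.04  0.08]
```

View pics/q2.png

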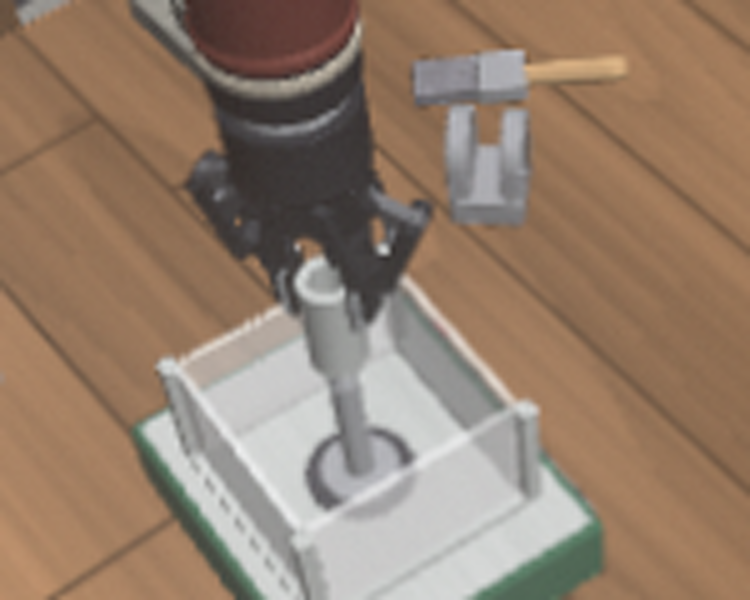

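View pics/q_wrist.png

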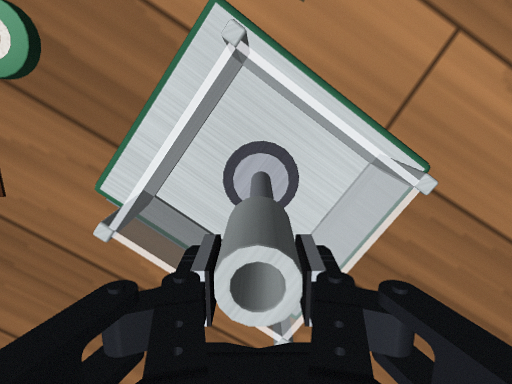

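```bash
python3 - <<'E'
from m import *
c=load("q_wrist.npz"); crop(c,200,120,320,340,3,"q3.png")
g=cv2.cvtColor(c["img"],cv2.COLOR_BGR2GRAY); hsv=cv2.cvtColor(c["img"],cv2.COLOR_BGR2HSV)
m=((g<85)).astype(np.uint8); m[200:]=0
m,ce,a=blob(m,(260,170),45); hull=cv2.convexHull(np.argwhere(m)[:,::-1].astype(np.int32))[:,0].astype(float)
hull=hull[hull[:,1]<198]
w=np.array([at_z(c,p,.077)[:2] for p in hull]); A=np.c_[2*w,np.ones(len(w))]; s=np.linalg.lstsq(A,(w**2).sum(1),rcond=None)[0]; print("flange",a,s[:2],np.sqrt(s[2]+s[:2]@s[:2]))
# sleeve ring
m=((hsv[...,1]<40)&(g>150)).astype(np.uint8); m[:245]=0; m[:,:213]=0; m[:,302:]=0
m,ce,a=blob(m,(258,286),45); hull=cv2.convexHull(np.argwhere(m)[:,::-1].astype(np.int32)); print(cv2.fitEllipse(hull))
e=cv2.fitEllipse(hull); print("sleeve",at_z(c,e[0],.2661))
E
```

```text
flange 1501 [ 0.62346065 -0.15289701] 0.03457641618753234
((258.0047607421875, 286.9696350097656), (83.78301239013672, 89.94544982910156), 107.9201431274414)
sleeve [ 0.62272923 -0.15056465  0.2661    ]
```

View pics/q3.png

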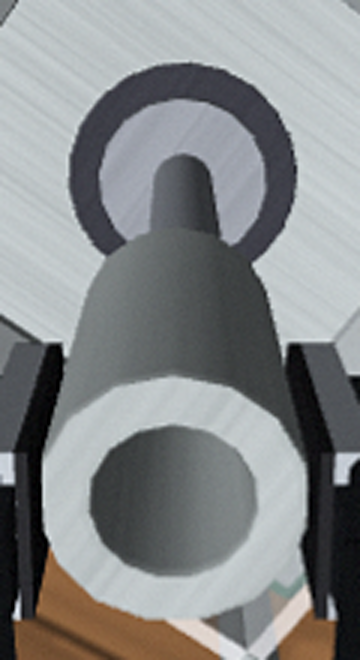

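```bash
python3 -m handwheel '[[[0,-0.2,0,0,0,0,2.5],[0,-0.2,-0.5,0,0,0,2.5],[0,-0.2,-1,0,0,0,2.5],[0,-0.2,-1.5,0,0,0,2.5],[0,-0.2,-1.8,0,0,0,2.5],[0,-0.2,-2.1,0,0,0,2.5],[0,-0.2,-2.1,0,0,0,2.5]]]'; python3 look.py r wrist scene; python3 - <<'E'
from rel import *
rel([.6233,-.1542,.212],toolR(32,0))
s=env.get_state(); print(s["ft_force"],s["torque"])
c=load("r_scene.npz"); crop(c,130,90,280,210,5,"r2.png")
E
```

```text
time_s: 12.73
eef_pos: [0.6232, -0.1544, 0.2159]
tool_rot: [0.194, -0.195, 0.68, -0.68]
ft_force: [0.0, -0.2, -0.3]
finger_gap: 0.0339
now [ 0.6236 -0.1545  0.2166] shift cm [-0.03  0.03 -0.46] turn deg [ 0.03 -0.03  0.12]
[ 0.00918632  0.56555684 -1.4550935 ] [-0.0446138  -0.04440587  0.00468514]
```

View pics/r2.png

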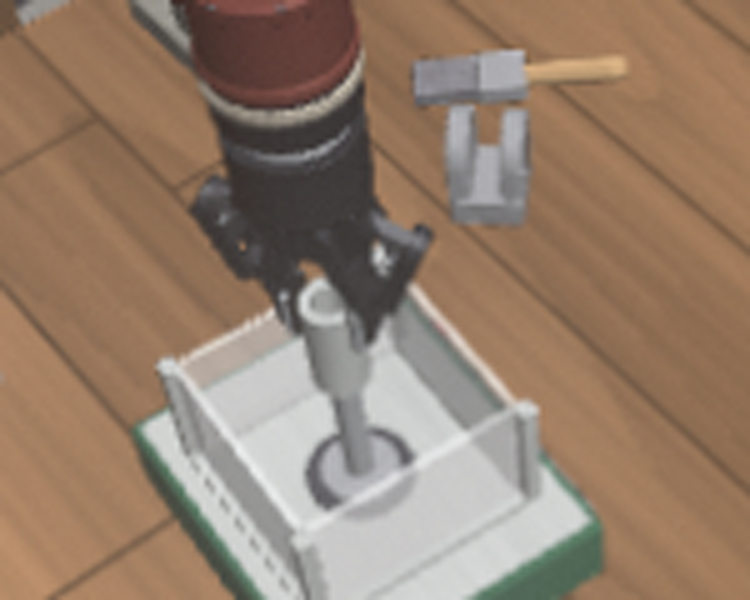

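View pics/r_wrist.png

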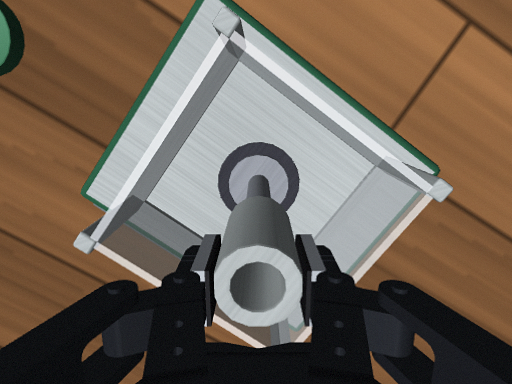

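```bash
python3 -m handwheel '[[[0,0,-0.3,0,0,0,2.5],[0,0,-0.6,0,0,0,2.5],[0,0,-0.9,0,0,0,2.5],[0,0,-1.2,0,0,0,2.5],[0,0,-1.4,0,0,0,2.5],[0,0,-1.4,0,0,0,2.5],[0,0,-1.4,0,0,0,2.5]]]'; python3 - <<'E'
from rel import *
rel([.6233,-.1542,.1196],toolR(32,0))
s=env.get_state(); print(s["ft_force"],s["torque"])
E
```

```text
time_s: 13.42
eef_pos: [0.6235, -0.1545, 0.2026]
tool_rot: [-0.194, 0.194, -0.68, 0.68]
ft_force: [-0.7, 0.6, -0.3]
finger_gap: 0.0338
now [ 0.6235 -0.1545  0.2026] shift cm [-0.02  0.03 -8.3 ] turn deg [ 0.03 -0.04  0.12]
[-0.69742956  0.61024471 -0.34073121] [ 0.01160487  0.0117376  -0.02232795]
```

```bash
python3 -m handwheel '[[[0,0,-1,0,0,0,2.5],[0,0,-2,0,0,0,2.5],[0,0,-3,0,0,0,2.5],[0,0,-4,0,0,0,2.5],[0,0,-5,0,0,0,2.5],[0,0,-6,0,0,0,2.5],[0,0,-7,0,0,0,2.5],[0,0,-7.4,0,0,0,2.5]]]';  python3 -m handwheel '[[[0,0,-0.2,0,0,0,2.5],[0,0,-0.4,0,0,0,2.5],[0,0,-0.4,0,0,0,2.5]]]'; python3 - <<'E'
from rel import *
rel([.6233,-.1542,.1196],toolR(32,0))
E
```

```text
time_s: 14.08
eef_pos: [0.6228, -0.1543, 0.1266]
tool_rot: [0.193, -0.195, 0.68, -0.68]
ft_force: [-0.8, -0.1, -1.7]
finger_gap: 0.0335
time_s: 14.33
eef_pos: [0.6237, -0.1546, 0.1247]
tool_rot: [-0.194, 0.194, -0.68, 0.68]
ft_force: [-0.1, -0.6, -2.5]
finger_gap: 0.0337
now [ 0.6237 -0.1546  0.1247] shift cm [-0.04  0.04 -0.51] turn deg [ 0.03 -0.02  0.11]
```

```bash
python3 -m handwheel '[[[0,0,-0.2,0,0,0,2.5],[0,0,-0.4,0,0,0,2.5],[0,0,-0.5,0,0,0,2.5],[0,0,-0.5,0,0,0,2.5]]]';  python3 -m handwheel '[[[0,0,-0.1,0,0,0,2.5],[0,0,-0.2,0,0,0,2.5],[0,0,-0.2,0,0,0,2.5]]]'; python3 look.py s scene wrist; python3 - <<'E'
from rel import *
rel([.6233,-.1542,.1196],toolR(32,0))
c=load("s_scene.npz"); crop(c,130,90,280,210,5,"s2.png")
E
```

```text
time_s: 14.67
eef_pos: [0.6237, -0.1546, 0.1197]
tool_rot: [-0.194, 0.194, -0.68, 0.68]
ft_force: [-0.5, -0.3, -0.8]
finger_gap: 0.0341
time_s: 14.92
eef_pos: [0.6239, -0.1546, 0.1195]
tool_rot: [-0.195, 0.194, -0.679, 0.68]
ft_force: [-3.6, 1.1, 14.0]
finger_gap: 0.0335
now [ 0.6239 -0.1546  0.1196] shift cm [-0.06  0.04  0.  ] turn deg [0.06 0.06 0.11]
```

View pics/s2.png

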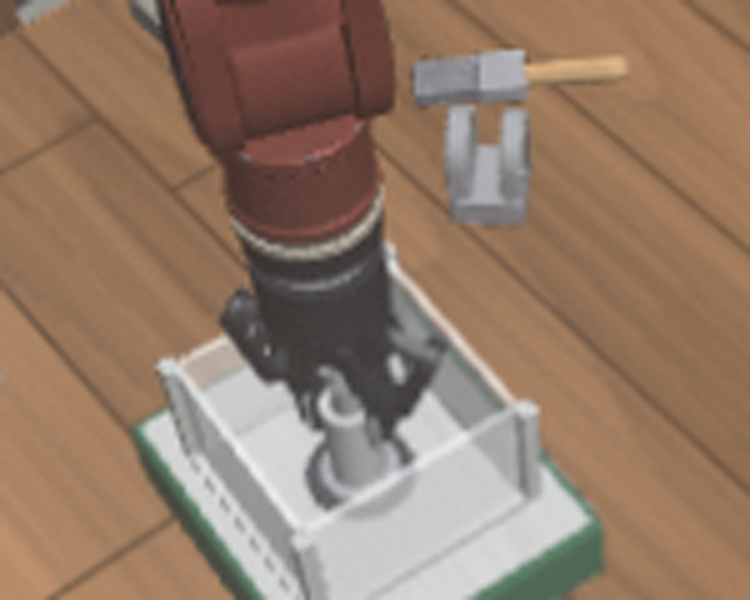

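View pics/s_wrist.png

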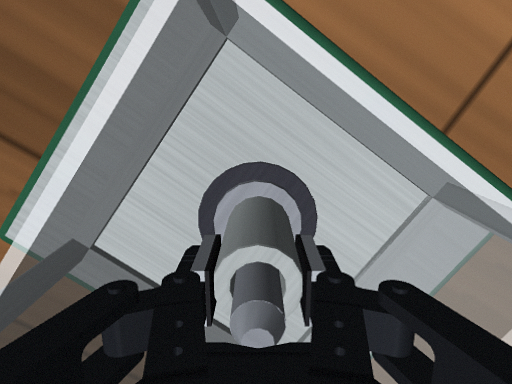

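The sleeve is seated: the force rose to 14 N exactly at the predicted height. I'll release it and go to the wheel.

```bash
python3 -m handwheel '[[[0,0,0.1,0,0,0,3.8],[0,0,0.2,0,0,0,5],[0,0,0.2,0,0,0,5.5],[0,0,0.2,0,0,0,5.5],[0,0,2,0,0,0,5.5],[0,0,5.5,0,0,0,5.5],[0,0,9,0,0,0,5.5],[0,0,12,0,0,0,5.5]]]'; python3 -m handwheel '[[[-0.2,1,0.5,0,0,0,7.5],[-1.5,4.5,0.5,0,0,0,8.5],[-3,8.2,0.5,0,0,0,8.5],[-4.5,11.9,0.5,0,0,0,8.5],[-6,15.7,0.5,0,0,0,8.5],[-7.5,19.5,0.5,0,0,0,8.5],[-9,23.3,0.5,0,0,0,8.5],[-10.5,27,0.5,0,0,0,8.5]]]'; python3 look.py t scene; python3 - <<'E'
from rel import *
rel([.432,.247,.16],toolR(32,0))
c=load("t_scene.npz"); crop(c,130,90,280,210,5,"t2.png")
E
```

```text
time_s: 15.68
eef_pos: [0.6236, -0.1545, 0.2396]
tool_rot: [-0.194, 0.194, -0.68, 0.68]
ft_force: [1.8, -0.5, -0.6]
finger_gap: 0.0551
time_s: 16.35
eef_pos: [0.5173, 0.1172, 0.2423]
tool_rot: [-0.194, 0.194, -0.68, 0.68]
ft_force: [1.7, 0.1, 0.6]
finger_gap: 0.0854
now [0.5144 0.1229 0.2425] shift cm [-8.24 12.41 -8.25] turn deg [-0.15 -0.15 -0.1 ]
```

View pics/t2.png

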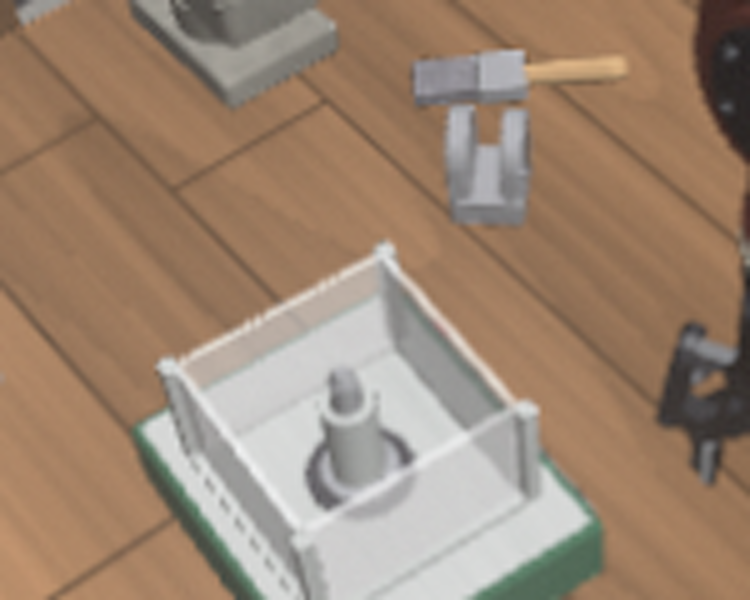

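The sleeve sits on its flange with the spindle standing out above it. Now the wheel.

```bash
python3 -m handwheel '[[[-2.5,3.2,-2.5,0,0,0,8.5],[-5,6.5,-5,0,0,0,8.5],[-7.5,9.8,-7.5,0,0,0,8.5],[-9.4,13,-9.5,0,0,0,8.5],[-9.4,13,-10,0,0,0,8.5],[-9.4,13,-10,0,0,0,8.5],[-9.4,13,-10,0,0,0,8.5],[-9.4,13,-10,0,0,0,8.5]]]'; python3 look.py u wrist; python3 - <<'E'
from rel import *
from m import *
s=env.get_state(); print(s["q"].round(3))
rel([.4455,.2555,.14],toolR(32,0))
c=load("u_wrist.npz"); hsv=cv2.cvtColor(c["img"],cv2.COLOR_BGR2HSV); H,S,V=[hsv[...,i].astype(int) for i in range(3)]
u0=proj(c,[[.4455,.2555,.013]])[0]; print(u0)
for nm,mk,rad in (("pink",((H<8)|(H>172))&(V>150)&(S>60),75),("white",(S<40)&(V>170),50)):
    m,ce,a=blob(mk.astype(np.uint8),u0,rad); hull=cv2.convexHull(np.argwhere(m)[:,::-1].astype(np.int32))
    w=np.array([at_z(c,p,.013)[:2] for p in hull[:,0].astype(float)]); (x,y),r=cv2.minEnclosingCircle((w*1000).astype(np.float32)); print(nm,a,x,y,r)
E
```

```text
time_s: 17.07
eef_pos: [0.4253, 0.2452, 0.1431]
tool_rot: [-0.194, 0.194, -0.68, 0.68]
ft_force: [0.2, -0.1, -0.2]
finger_gap: 0.0849
[ 3.74e-01  2.98e-01 -3.90e-01  8.82e-01 -1.00e-03  2.96e+00]
now [0.4258 0.245  0.1434] shift cm [ 1.97  1.05 -0.34] turn deg [0.02 0.06 0.16]
[261.85306589 159.64837527]
pink 2013 445.60430908203125 255.9396209716797 29.533008575439453
white 1443 445.4127502441406 255.7404327392578 20.77918815612793
```

View pics/u_wrist.png

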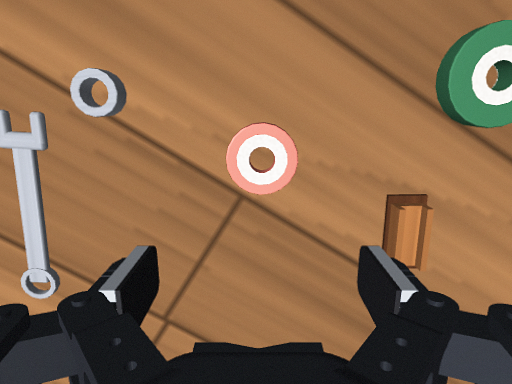

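```bash
python3 - <<'E'
from rel import *
p,Rc=cur()
for f in ("u","o","j"):
    c=load(f"{f}_wrist.npz"); Q=cloud(c)
    # camera-> tool via known camera in tool
    Ct=np.array([-.0664,-.1414,-.0017]); fy=np.array([.26255,.96492,0]);
    zc=fy; xc=np.array([0,0,1.]); yc=np.cross(zc,xc)
    M=np.c_[xc,yc,zc]
    P=(Q@c["R"].T+c["t"])@M.T+Ct
    sel=(np.abs(P[...,2])<.06)&(P[...,1]>-.06)&(P[...,1]<.012)&(np.abs(P[...,0])<.02)&(c["range_z"]>0)&(c["img"].max(-1)<190)
    for sg in (-1,1):
        k=sel&(np.sign(P[...,2])==sg); pts=P[k]
        if len(pts): print(f,sg,len(pts),"y tip max",np.percentile(pts[:,1],[90,98,100]).round(4),"x",np.percentile(pts[:,0],[2,98]).round(4),"z",np.percentile(np.abs(pts[:,2]),[2,98]).round(4))
E
```

```text
u -1 3932 y tip max [-0.02   -0.0142 -0.0112] x [-0.0135  0.0096] z [0.0437 0.0576]
u 1 4052 y tip max [-0.0199 -0.0142 -0.011 ] x [-0.0134  0.0094] z [0.0405 0.0582]
o -1 9767 y tip max [-0.0083  0.0061  0.0119] x [-0.0161  0.0119] z [0.0011 0.0514]
o 1 8964 y tip max [-0.0109  0.0052  0.012 ] x [-0.0155  0.0114] z [0.001 0.048]
j -1 10949 y tip max [-0.0218 -0.0109 -0.0012] x [-0.0186  0.0158] z [0.0009 0.0574]
j 1 10306 y tip max [-0.0226 -0.0107 -0.0018] x [-0.0184  0.0147] z [0.0009 0.0543]
```

```bash
python3 - <<'E'
from rel import *
for f,lo,hi in (("u",.042,.058),("o",.0175,.032),("j",.0255,.040),("g",.0175,.032)):
    c=load(f"{f}_wrist.npz"); Q=cloud(c)
    Ct=np.array([-.0664,-.1414,-.0017]); zc=np.array([.26255,.96492,0]); xc=np.array([0,0,1.]); M=np.c_[xc,np.cross(zc,xc),zc]
    P=(Q@c["R"].T+c["t"])@M.T+Ct
    k=(np.abs(P[...,2])<hi)&(np.abs(P[...,2])>lo)&(P[...,1]>-.06)&(P[...,1]<.012)&(np.abs(P[...,0])<.013)&(c["range_z"]>0)
    print(f,np.percentile(P[k][:,1],[90,95,99,100]).round(4))
E
```

```text
u [-0.021  -0.0176 -0.0137 -0.0112]
o [-0.0138 -0.0094 -0.0042  0.0112]
j [-0.015  -0.0106 -0.0054 -0.0012]
g [-0.0183 -0.0133 -0.0078 -0.0032]
```

```bash
python3 -m handwheel '[[[1,0.5,-3,0,0,0,8.5],[2,1,-6,0,0,0,8.5],[2,1,-9,0,0,0,8.5],[2,1,-11.5,0,0,0,8.5],[2,1,-12.5,0,0,0,8.5],[2,1,-12.5,0,0,0,8.5],[2,1,-12.5,0,0,0,8.5]]]'; python3 look.py v wrist; python3 - <<'E'
from rel import *
rel([.4455,.2552,-.003],toolR(32,0))
E
```

```text
time_s: 17.7
eef_pos: [0.4455, 0.2551, 0.0185]
tool_rot: [-0.194, 0.194, -0.68, 0.68]
ft_force: [-0.5, 0.7, 1.6]
finger_gap: 0.0849
now [0.446  0.2555 0.0191] shift cm [-0.05 -0.03 -2.21] turn deg [-0.01  0.08  0.16]
```

View pics/v_wrist.png

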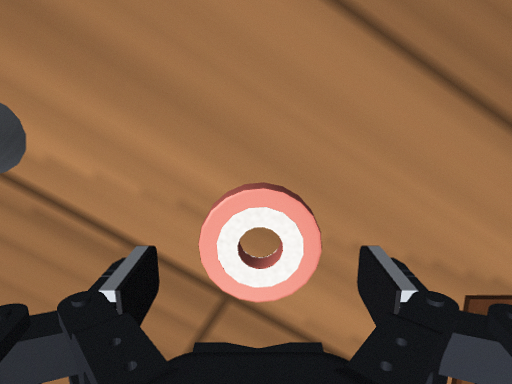

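```bash
python3 -m handwheel '[[[0,0,-0.8,0,0,0,8.5],[0,0,-1.6,0,0,0,8],[0,0,-2.1,0,0,0,7.5],[0,0,-2.1,0,0,0,7],[0,0,-2.1,0,0,0,6.5],[0,0,-2.1,0,0,0,6.5]]]' 35; python3 - <<'E'
from rel import *
rel([.4455,.2552,-.003],toolR(32,0))
E
```

```text
time_s: 18.25
eef_pos: [0.4446, 0.2555, -0.0032]
tool_rot: [-0.194, 0.194, -0.68, 0.68]
ft_force: [0.7, -0.2, 0.3]
finger_gap: 0.0649
now [ 0.4446  0.2555 -0.0032] shift cm [ 0.09 -0.03  0.02] turn deg [ 0.03 -0.03  0.11]
```

No bench contact, so I'll close on the wheel.

```bash
python3 -m handwheel '[[[0,0,0,0,0,0,6.2],[0,0,0,0,0,0,6],[0,0,0,0,0,0,5.5],[0,0,0,0,0,0,5.2],[0,0,0,0,0,0,5.2],[0,0,0,0,0,0,5.2]]]' 35; python3 look.py w wrist; python3 - <<'E'
from rel import *
from m import *
rel([.4455,.2552,-.003],toolR(32,0))
c=load("w_wrist.npz"); hsv=cv2.cvtColor(c["img"],cv2.COLOR_BGR2HSV); H,S,V=[hsv[...,i].astype(int) for i in range(3)]
for nm,mk,rad in (("pink",((H<8)|(H>172))&(V>150)&(S>60),80),("white",(S<40)&(V>170),55)):
    m,ce,a=blob(mk.astype(np.uint8),(260,262),rad); hull=cv2.convexHull(np.argwhere(m)[:,::-1].astype(np.int32))
    w=np.array([at_z(c,p,.013)[:2] for p in hull[:,0].astype(float)]); (x,y),r=cv2.minEnclosingCircle((w*1000).astype(np.float32)); print(nm,a,x,y,r)
E
```

```text
time_s: 18.75
eef_pos: [0.4449, 0.2555, -0.0025]
tool_rot: [-0.194, 0.194, -0.68, 0.68]
ft_force: [-2.0, -2.0, 9.0]
finger_gap: 0.059
now [ 0.4449  0.2555 -0.0025] shift cm [ 0.06 -0.03 -0.05] turn deg [0.02 0.02 0.11]
pink 7222 445.9792175292969 258.41461181640625 30.256471633911133
white 5094 444.80084228515625 257.2962951660156 20.71475601196289
```

View pics/w_wrist.png

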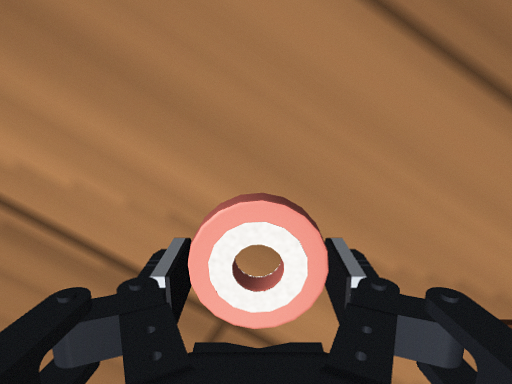

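```bash
python3 -m handwheel '[[[0,0,0.5,0,0,0,5.2],[0,0,2,0,0,0,5.2],[0,0,5,0,0,0,5.2],[0,0,9,0,0,0,5.2],[0,0,13,0,0,0,5.2],[1,-2,17,0,0,0,5.2],[2.5,-5,20.5,0,0,0,5.2],[4,-8.5,22,0,0,0,5.2]]]' 40; python3 -m handwheel '[[[1.5,-3.5,0,0,0,0,5.2],[3,-7,0,0,0,0,5.2],[4.5,-10.5,0,0,0,0,5.2],[6,-14,0,0,0,0,5.2],[7.5,-17.5,0,0,0,0,5.2],[9,-21,0,0,0,0,5.2],[10.5,-24.5,0,0,0,0,5.2],[12,-28,0,0,0,0,5.2]]]'; python3 look.py x wrist; python3 - <<'E'
from rel import *
rel([.6235,-.155,.22],toolR(32,0))
E
```

```text
time_s: 19.47
eef_pos: [0.4823, 0.1787, 0.2166]
tool_rot: [-0.197, 0.194, -0.68, 0.68]
ft_force: [0.8, 0.2, -0.8]
finger_gap: 0.0583
time_s: 20.13
eef_pos: [0.6015, -0.1038, 0.2128]
tool_rot: [-0.194, 0.194, -0.68, 0.68]
ft_force: [0.6, 0.3, -0.7]
finger_gap: 0.0586
now [ 0.604  -0.1102  0.2123] shift cm [ 1.95 -4.48  0.77] turn deg [0.22 0.09 0.34]
```

View pics/x_wrist.png

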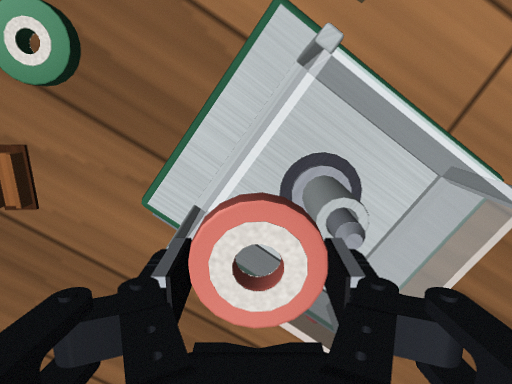

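```bash
python3 -m handwheel '[[[1,-2.2,0,0,0,0,5.2],[1.9,-4.5,0,0,0,0,5.2],[1.9,-4.5,-0.7,0,0,0,5.2],[1.9,-4.5,-1.3,0,0,0,5.2],[1.9,-4.5,-1.3,0,0,0,5.2],[1.9,-4.5,-1.3,0,0,0,5.2]]]'; python3 look.py y wrist scene; python3 - <<'E'
from rel import *
rel([.6235,-.155,.1855],toolR(32,0))
c=load("y_scene.npz"); crop(c,130,90,280,210,5,"y2.png")
c=load("y_wrist.npz"); crop(c,170,110,350,340,3,"y3.png")
E
```

```text
time_s: 20.68
eef_pos: [0.6195, -0.1459, 0.1991]
tool_rot: [0.194, -0.195, 0.68, -0.68]
ft_force: [-0.4, 0.3, -0.7]
finger_gap: 0.0587
now [ 0.6201 -0.146   0.1999] shift cm [ 0.34 -0.9  -1.44] turn deg [ 0.03 -0.02  0.05]
```

View pics/y2.png

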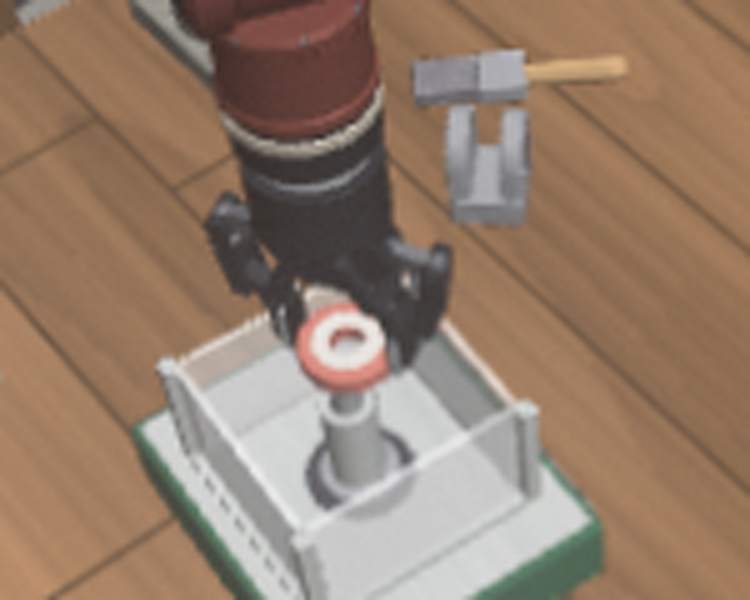

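View pics/y3.png

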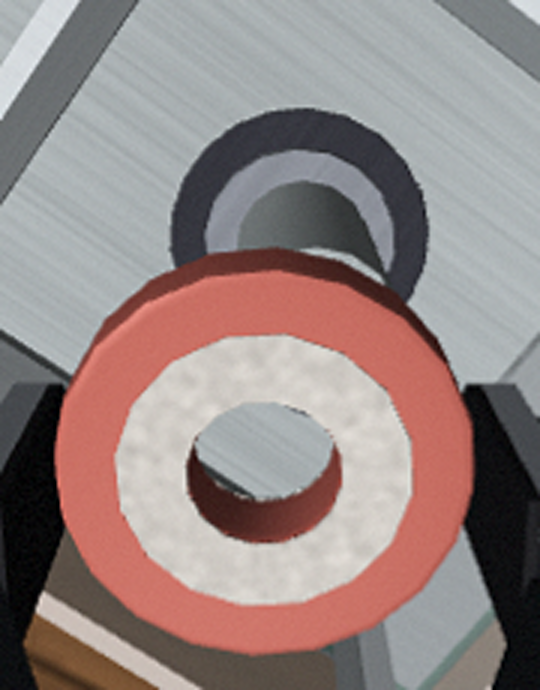

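```bash
python3 -m handwheel '[[[0.3,-0.9,0,0,0,0,5.2],[0.3,-0.9,-0.5,0,0,0,5.2],[0.3,-0.9,-1.0,0,0,0,5.2],[0.3,-0.9,-1.4,0,0,0,5.2],[0.3,-0.9,-1.4,0,0,0,5.2],[0.3,-0.9,-1.4,0,0,0,5.2]]]'; python3 look.py z wrist scene; python3 - <<'E'
from rel import *
rel([.6235,-.155,.1755],toolR(32,0))
c=load("z_scene.npz"); crop(c,130,90,280,210,5,"z2.png")
c=load("z_wrist.npz"); crop(c,170,110,350,340,3,"z3.png")
E
```

```text
time_s: 21.28
eef_pos: [0.6229, -0.1558, 0.185]
tool_rot: [0.194, -0.195, 0.68, -0.68]
ft_force: [0.1, 1.1, -0.7]
finger_gap: 0.0588
now [ 0.6233 -0.1559  0.1856] shift cm [ 0.02  0.09 -1.01] turn deg [ 0.03 -0.03  0.11]
```

View pics/z3.png

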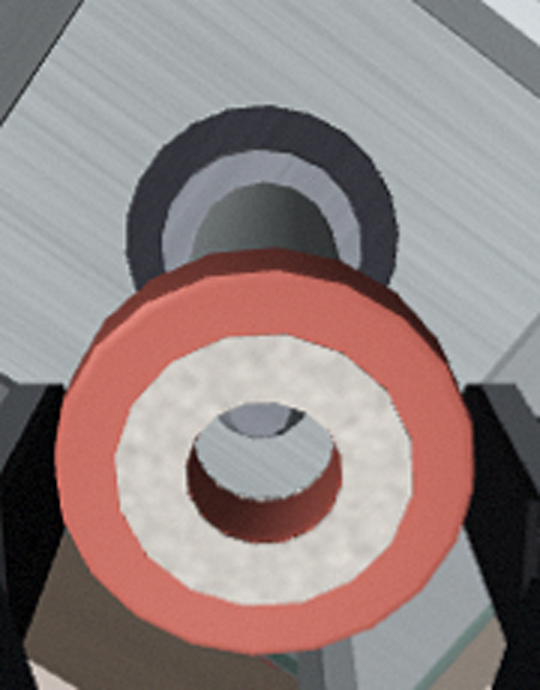

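```bash
python3 - <<'E'
from m import *
c=load("z_wrist.npz"); d=np.array([.848,.53]); j=np.array([.53,-.848])
hsv=cv2.cvtColor(c["img"],cv2.COLOR_BGR2HSV); S,V=hsv[...,1].astype(int),hsv[...,2].astype(int)
m,ce,a=blob(((S<40)&(V>170)).astype(np.uint8),(258,266),52); hull=cv2.convexHull(np.argwhere(m)[:,::-1].astype(np.int32))
w=np.array([at_z(c,p,.2011)[:2] for p in hull[:,0].astype(float)]); (x,y),r=cv2.minEnclosingCircle((w*1000).astype(np.float32)); wc=np.array([x,y])/1000; print("wheel",wc,r)
e=at_z(c,(170+259/3-.33,110+437/3-.33),.178)[:2]; tip=e+.005*d; print("tip",tip,"tip-wheel d,j mm",((tip-wc)@d*1000).round(2),((tip-wc)@j*1000).round(2))
E
```

```text
wheel [ 0.62325592 -0.15367374] 20.477054595947266
tip [ 0.62254527 -0.15327223] tip-wheel d,j mm -0.39 -0.72
```

```bash
python3 -m handwheel '[[[0,0.1,0,0,0,0,5.2],[0,0.1,-0.4,0,0,0,5.2],[0,0.1,-0.8,0,0,0,5.2],[0,0.1,-1.1,0,0,0,5.2],[0,0.1,-1.4,0,0,0,5.2],[0,0.1,-1.4,0,0,0,5.2]]]'; python3 look.py za wrist; python3 - <<'E'
from rel import *
rel([.6235,-.155,.1455],toolR(32,0))
s=env.get_state(); print(s["ft_force"],s["torque"])
c=load("za_wrist.npz"); crop(c,170,110,350,340,3,"za3.png")
E
```

```text
time_s: 21.88
eef_pos: [0.6228, -0.1549, 0.1706]
tool_rot: [0.194, -0.195, 0.68, -0.68]
ft_force: [0.3, 0.8, 0.2]
finger_gap: 0.0584
now [ 0.623  -0.1549  0.171 ] shift cm [ 0.05 -0.01 -2.55] turn deg [ 0.01 -0.07  0.12]
[ 0.21790058  0.38945552 -0.86258116] [-0.0242855  -0.03679614 -0.04197001]
```

View pics/za3.png

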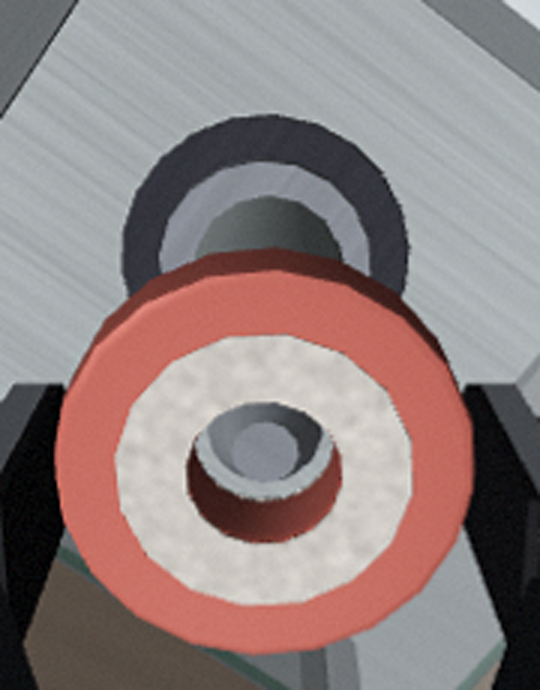

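The spindle tip is centred in the wheel's bore, at crop (264,450), with no contact force. I'll keep lowering gently.

```bash
python3 -m handwheel '[[[0,0,-0.3,0,0,0,5.2],[0,0,-0.6,0,0,0,5.2],[0,0,-0.9,0,0,0,5.2],[0,0,-1.2,0,0,0,5.2],[0,0,-1.5,0,0,0,5.2],[0,0,-1.8,0,0,0,5.2],[0,0,-2.0,0,0,0,5.2],[0,0,-2.0,0,0,0,5.2]]]'; python3 - <<'E'
from rel import *
rel([.6235,-.155,.1455],toolR(32,0))
s=env.get_state(); print(s["ft_force"],s["torque"])
E
```

```text
time_s: 22.6
eef_pos: [0.623, -0.1549, 0.1509]
tool_rot: [0.194, -0.195, 0.68, -0.68]
ft_force: [-1.2, -0.1, -0.2]
finger_gap: 0.0588
now [ 0.623  -0.1549  0.1509] shift cm [ 0.05 -0.01 -0.54] turn deg [ 0.01 -0.07  0.12]
[-1.19926395 -0.13218888 -0.21079968] [ 0.03764416 -0.00852391  0.04397063]
```

```bash
python3 -m handwheel '[[[0,0,-0.2,0,0,0,5.2],[0,0,-0.35,0,0,0,5.2],[0,0,-0.45,0,0,0,5.2],[0,0,-0.45,0,0,0,5.2]]]'; python3 -m handwheel '[[[0,0,-0.05,0,0,0,5.2],[0,0,-0.1,0,0,0,5.2],[0,0,-0.1,0,0,0,5.2]]]';  python3 -m handwheel '[[[0,0,-0.05,0,0,0,5.2],[0,0,-0.05,0,0,0,5.2]]]'
```

```text
time_s: 22.93
eef_pos: [0.6232, -0.155, 0.1468]
tool_rot: [-0.194, 0.194, -0.68, 0.68]
ft_force: [0.6, -0.0, -0.6]
finger_gap: 0.0585
time_s: 23.18
eef_pos: [0.6233, -0.155, 0.146]
tool_rot: [-0.194, 0.194, -0.68, 0.68]
ft_force: [1.2, -0.2, -0.6]
finger_gap: 0.0588
time_s: 23.35
eef_pos: [0.6234, -0.1551, 0.1457]
tool_rot: [-0.194, 0.194, -0.68, 0.68]
ft_force: [0.1, -0.1, 0.9]
finger_gap: 0.0584
```

```bash
python3 -m handwheel '[[[0,0,-0.05,0,0,0,5.2],[0,0,-0.05,0,0,0,5.2]]]'; python3 look.py zb scene wrist; python3 - <<'E'
from h import *
c=load("zb_scene.npz"); crop(c,130,90,280,210,5,"zb2.png")
E
```

```text
time_s: 23.52
eef_pos: [0.6235, -0.155, 0.1457]
tool_rot: [-0.194, 0.194, -0.68, 0.68]
ft_force: [-2.0, 0.4, 4.4]
finger_gap: 0.0591
```

View pics/zb2.png

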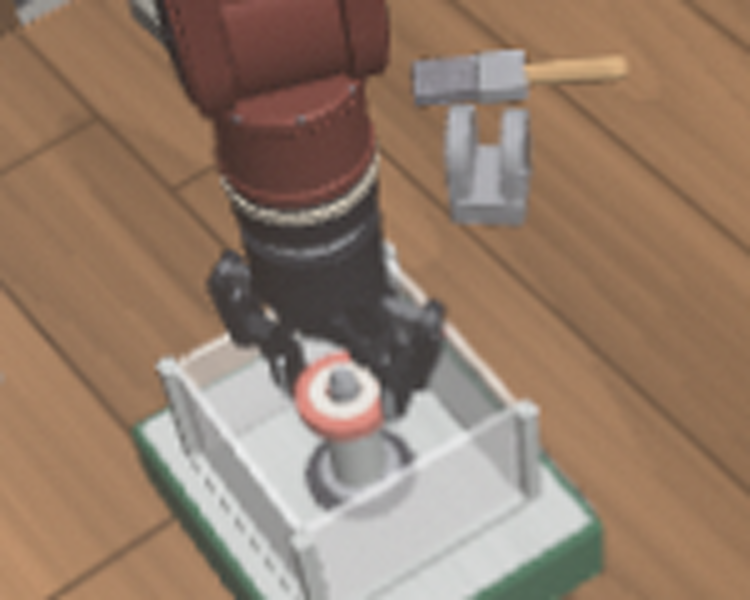

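The wheel rests on the sleeve with about 5 N on it and the spindle showing through its bore. I'll release it and go for the nut.

```bash
python3 -m handwheel '[[[0,0,0,0,0,0,6],[0,0,0,0,0,0,6.3],[0,0,0,0,0,0,6.8],[0,0,0,0,0,0,7.2],[0,0,0.8,0,0,0,7.2],[0,0,3.5,0,0,0,7.2],[0,0,6.5,0,0,0,7.2],[0,0,9.5,0,0,0,7.2]]]'; python3 -m handwheel '[[[-0.3,1.5,0,0,0,0,8],[-0.8,5,0,0,0,0,8.5],[-1.3,9,0,0,0,0,8.5],[-1.8,13,0,0,0,0,8.5],[-2.3,17,0,0,0,0,8.5],[-2.8,21,0,0,0,0,8.5],[-3.3,25,0,0,0,0,8.5],[-3.8,29,0,0,0,0,8.5]]]'; python3 look.py zc scene; python3 - <<'E'
from rel import *
rel([.56,.30,.17],toolR(32,0))
c=load("zc_scene.npz"); crop(c,130,90,280,210,5,"zc2.png")
E
```

```text
time_s: 24.28
eef_pos: [0.6229, -0.1549, 0.2414]
tool_rot: [0.194, -0.195, 0.68, -0.68]
ft_force: [0.4, -0.6, -0.2]
finger_gap: 0.0722
time_s: 24.95
eef_pos: [0.5847, 0.1369, 0.2407]
tool_rot: [-0.194, 0.194, -0.68, 0.68]
ft_force: [1.3, -0.6, 0.9]
finger_gap: 0.0848
now [0.5834 0.1438 0.2407] shift cm [-2.34 15.62 -7.07] turn deg [-0.18 -0.02 -0.14]
```

View pics/zc2.png

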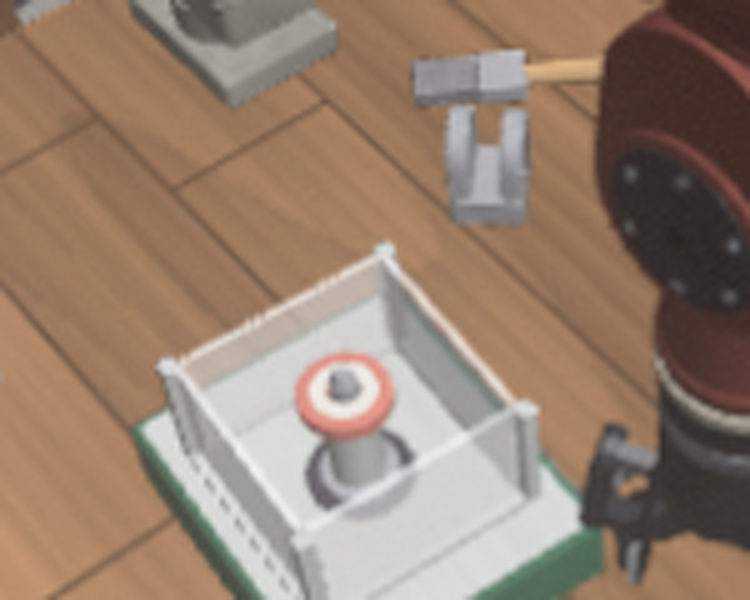

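```bash
python3 -m handwheel '[[[-0.5,4,-1,0,0,0,8.5],[-1,8,-3,0,0,0,8.5],[-1.5,12,-6,0,0,0,8.5],[-2.2,15.5,-9,0,0,0,8.5],[-2.2,16.8,-9,0,0,0,8.5],[-2.2,16.8,-9,0,0,0,8.5],[-2.2,16.8,-9,0,0,0,8.5]]]'; python3 look.py zd wrist; python3 - <<'E'
from rel import *
from m import *
s=env.get_state(); print(s["q"].round(3))
rel([.5845,.3165,.10],toolR(32,0))
c=load("zd_wrist.npz"); V=cv2.cvtColor(c["img"],cv2.COLOR_BGR2HSV)[...,2]
u0=proj(c,[[.5845,.3165,.028]])[0]; print(u0)
Q=cloud(c); yy,xx=np.mgrid[0:384,0:512]; k=(np.hypot(xx-u0[0],yy-u0[1])<60)&(Q[...,2]>.021)&(Q[...,2]<.036); 
P=Q[k]; (x,y),r=cv2.minEnclosingCircle((P[:,:2]*1000).astype(np.float32)); print("cloud top",len(P),x,y,r,P.mean(0))
m,ce,a=blob((V<75).astype(np.uint8),u0,60); hull=cv2.convexHull(np.argwhere(m)[:,::-1].astype(np.int32)); print(cv2.fitEllipse(hull),at_z(c,cv2.fitEllipse(hull)[0],.02))
E
```

```text
time_s: 25.58
eef_pos: [0.5624, 0.3041, 0.1495]
tool_rot: [-0.194, 0.196, -0.679, 0.68]
ft_force: [-0.1, -0.7, -0.1]
finger_gap: 0.0852
[ 3.800e-01  5.590e-01  4.800e-02  1.060e+00 -1.000e-03  2.964e+00]
now [0.5633 0.3032 0.1503] shift cm [ 2.12  1.33 -5.03] turn deg [ 0.04 -0.01  0.06]
[261.1379973  157.71352733]
cloud top 1331 584.4188842773438 318.6230773925781 20.08662986755371 [0.5848401  0.31897489 0.02633081]
((258.7770080566406, 154.76287841796875), (48.861351013183594, 50.95795440673828), 176.0508270263672) [0.58448705 0.31866396 0.02      ]
```

View pics/zd_wrist.png

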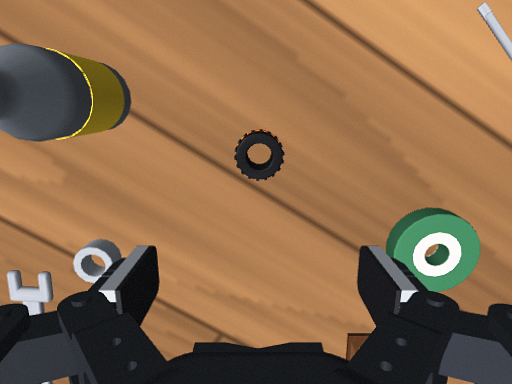

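```bash
python3 -m handwheel '[[[1,0.7,-3,0,0,0,8.5],[2.1,1.4,-6.5,0,0,0,8.5],[2.1,1.4,-9.5,0,0,0,8.5],[2.1,1.4,-12,0,0,0,8.5],[2.1,1.4,-13.5,0,0,0,8],[2.1,1.4,-14.2,0,0,0,7.5],[2.1,1.4,-14.2,0,0,0,7],[2.1,1.4,-14.2,0,0,0,6.5]]]'; python3 look.py ze wrist; python3 - <<'E'
from rel import *
rel([.5846,.3175,.008],toolR(32,0))
E
```

```text
time_s: 26.3
eef_pos: [0.5854, 0.3165, 0.0094]
tool_rot: [-0.194, 0.194, -0.68, 0.68]
ft_force: [-0.7, -0.1, 0.4]
finger_gap: 0.0645
now [0.5857 0.3169 0.0099] shift cm [-0.11  0.06 -0.19] turn deg [-0.02  0.12  0.16]
```

View pics/ze_wrist.png

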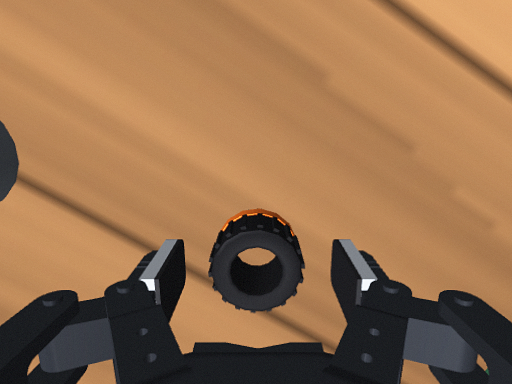

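```bash
python3 -m handwheel '[[[0,0,0,0,0,0,5],[0,0,0,0,0,0,4.2],[0,0,0,0,0,0,3.5],[0,0,0,0,0,0,3],[0,0,0,0,0,0,3],[0,0,0,0,0,0,3]]]' 50; python3 look.py zf wrist; python3 - <<'E'
from rel import *
from m import *
rel([.5846,.3175,.008],toolR(32,0))
c=load("zf_wrist.npz"); Q=cloud(c); yy,xx=np.mgrid[0:384,0:512]; k=(np.hypot(xx-257,yy-270)<44)&(Q[...,2]>.0245)&(Q[...,2]<.034)&(cv2.cvtColor(c["img"],cv2.COLOR_BGR2HSV)[...,2]<110)
P=Q[k]; (x,y),r=cv2.minEnclosingCircle((P[:,:2]*1000).astype(np.float32)); print(len(P),x,y,r)
crop(c,190,190,330,340,4,"zf3.png")
E
```

```text
time_s: 26.85
eef_pos: [0.5852, 0.3172, 0.0097]
tool_rot: [-0.195, 0.194, -0.68, 0.68]
ft_force: [-0.3, -2.3, 7.6]
finger_gap: 0.0356
now [0.5852 0.3173 0.0097] shift cm [-0.06  0.02 -0.17] turn deg [-0.    0.1   0.11]
4070 584.1747436523438 318.47991943359375 19.643003463745117
```

View pics/zf3.png

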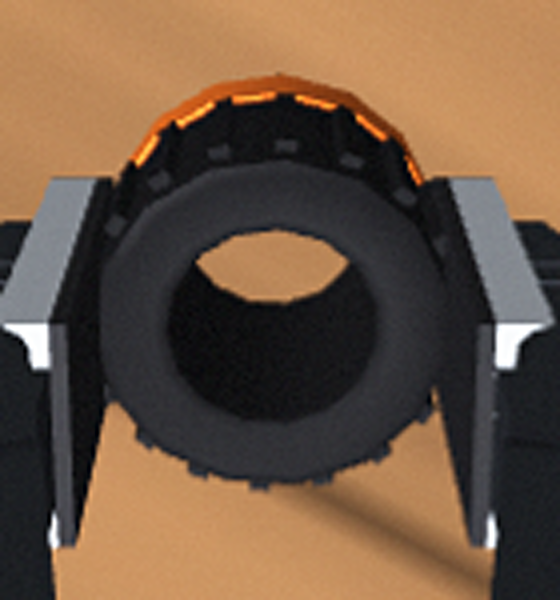

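```bash
python3 -m handwheel '[[[0,0,1.5,0,0,0,3],[0,0,5,0,0,0,3],[0,0,9,0,0,0,3],[0,0,13,0,0,0,3],[0,-1.5,17,0,0,0,3],[0.3,-4.5,20,0,0,0,3],[0.6,-8,22.5,0,0,0,3],[0.9,-12,22.5,0,0,0,3]]]' 50; python3 -m handwheel '[[[0.4,-4,0,0,0,0,3],[0.8,-8,0,0,0,0,3],[1.2,-12,0,0,0,0,3],[1.6,-16,0,0,0,0,3],[2,-20,0,0,0,0,3],[2.4,-24,0,0,0,0,3],[2.8,-28,0,0,0,0,3],[3,-31.5,0,0,0,0,3]]]'; python3 -m handwheel '[[[0,-1.5,0,0,0,0,3],[0,-3.5,0,0,0,0,3],[0,-3.5,0,0,0,0,3],[0,-3.5,0,0,0,0,3],[0,-3.5,0,0,0,0,3]]]'; python3 - <<'E'
from rel import *
rel([.624,-.1546,.2],toolR(32,0))
E
```

```text
time_s: 27.57
eef_pos: [0.5953, 0.1989, 0.239]
tool_rot: [-0.198, 0.192, -0.679, 0.68]
ft_force: [0.8, -1.1, -0.1]
finger_gap: 0.0352
time_s: 28.23
eef_pos: [0.6232, -0.1195, 0.2335]
tool_rot: [-0.194, 0.194, -0.68, 0.68]
ft_force: [0.9, 2.0, -2.1]
finger_gap: 0.0353
time_s: 28.65
eef_pos: [0.6231, -0.1511, 0.2332]
tool_rot: [0.194, -0.194, 0.68, -0.68]
ft_force: [0.6, 0.0, -0.4]
finger_gap: 0.0354
now [ 0.6231 -0.1511  0.2332] shift cm [ 0.09 -0.35 -3.32] turn deg [ 0.01 -0.02  0.1 ]
```

```bash
python3 -m handwheel '[[[0.1,-0.35,-1,0,0,0,3],[0.1,-0.35,-2,0,0,0,3],[0.1,-0.35,-3,0,0,0,3],[0.1,-0.35,-3.5,0,0,0,3],[0.1,-0.35,-3.5,0,0,0,3],[0.1,-0.35,-3.5,0,0,0,3]]]'; python3 look.py zg wrist scene; python3 - <<'E'
from rel import *
rel([.624,-.1546,.1707],toolR(32,0))
c=load("zg_wrist.npz"); crop(c,170,110,350,340,3,"zg3.png")
c=load("zg_scene.npz"); crop(c,130,90,280,210,5,"zg2.png")
E
```

```text
time_s: 29.15
eef_pos: [0.6239, -0.155, 0.1974]
tool_rot: [0.194, -0.195, 0.68, -0.68]
ft_force: [0.1, -0.0, -0.8]
finger_gap: 0.0355
now [ 0.6244 -0.1554  0.1983] shift cm [-0.04  0.08 -2.76] turn deg [0.04 0.   0.11]
```

View pics/zg3.png

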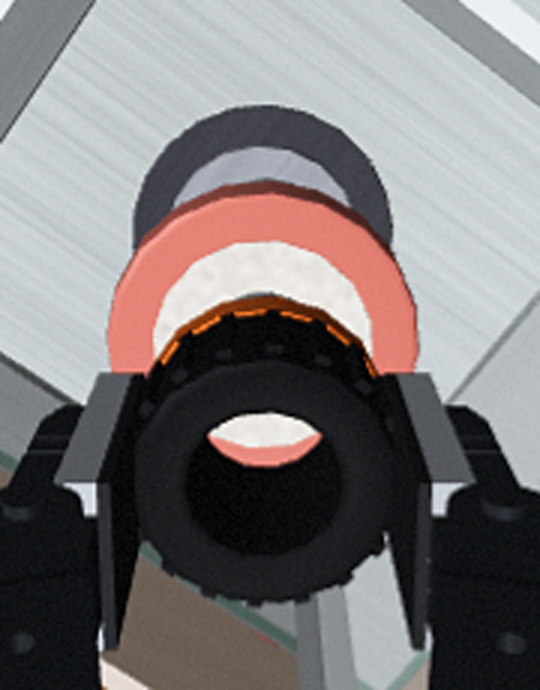

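View pics/zg2.png

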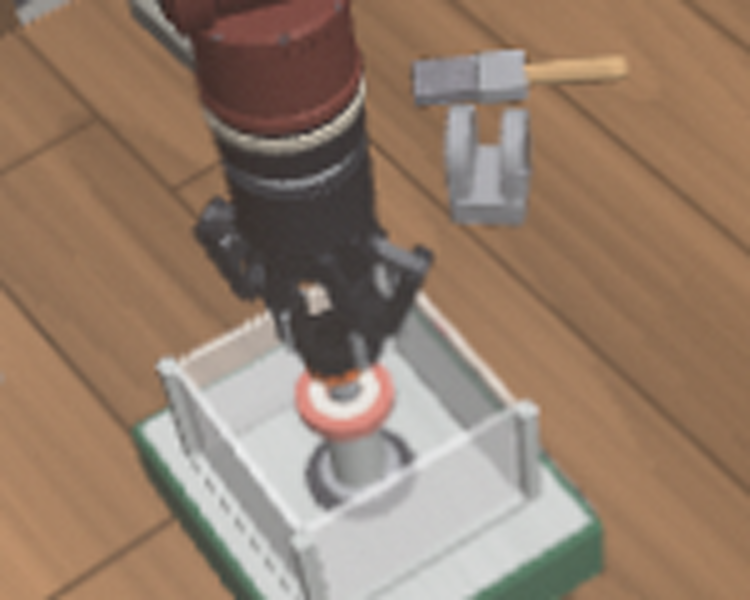

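```bash
python3 -m handwheel '[[[0,0.05,-0.3,0,0,0,3],[0,0.05,-0.7,0,0,0,3],[0,0.05,-1.1,0,0,0,3],[0,0.05,-1.5,0,0,0,3],[0,0.05,-1.5,0,0,0,3],[0,0.05,-1.5,0,0,0,3]]]'; python3 look.py zh wrist; python3 - <<'E'
from rel import *
rel([.624,-.1546,.1707],toolR(32,0))
c=load("zh_wrist.npz"); crop(c,170,110,350,340,3,"zh3.png")
E
```

```text
time_s: 29.75
eef_pos: [0.624, -0.1548, 0.1826]
tool_rot: [0.194, -0.195, 0.68, -0.68]
ft_force: [-0.4, -0.3, -1.9]
finger_gap: 0.0353
now [ 0.6241 -0.1549  0.1829] shift cm [-0.01  0.03 -1.22] turn deg [ 0.02 -0.04  0.12]
```

View pics/zh3.png

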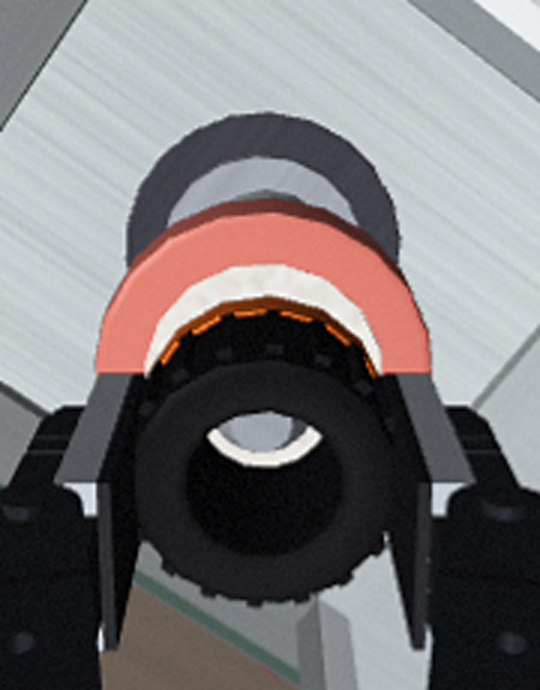

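```bash
python3 -m handwheel '[[[0,0,-0.3,0,0,0,3],[0,0,-0.6,0,0,0,3],[0,0,-0.8,0,0,0,3],[0,0,-1.0,0,0,0,3],[0,0,-1.0,0,0,0,3],[0,0,-1.0,0,0,0,3]]]'; python3 -m handwheel '[[[0,0,-0.1,0,0,0,3],[0,0,-0.15,0,0,0,3],[0,0,-0.15,0,0,0,3]]]'; python3 -m handwheel '[[[0,0,-0.05,0,0,0,3],[0,0,-0.05,0,0,0,3]]]'
```

```text
time_s: 30.3
eef_pos: [0.6241, -0.1549, 0.1728]
tool_rot: [-0.194, 0.194, -0.68, 0.68]
ft_force: [0.5, -0.6, -0.3]
finger_gap: 0.0353
time_s: 30.55
eef_pos: [0.6242, -0.1549, 0.1714]
tool_rot: [-0.194, 0.194, -0.68, 0.68]
ft_force: [0.3, 0.3, -0.9]
finger_gap: 0.0355
time_s: 30.72
eef_pos: [0.6242, -0.1549, 0.171]
tool_rot: [-0.194, 0.194, -0.68, 0.68]
ft_force: [-0.7, 0.5, -0.4]
finger_gap: 0.0354
```

```bash
python3 -m handwheel '[[[0,0,-0.05,0,0,0,3],[0,0,-0.05,0,0,0,3]]]';python3 -m handwheel '[[[0,0,-0.05,0,0,0,3],[0,0,-0.05,0,0,0,3]]]'
```

```text
time_s: 30.88
eef_pos: [0.6244, -0.155, 0.1707]
tool_rot: [-0.194, 0.194, -0.68, 0.68]
ft_force: [-1.1, -0.6, 0.5]
finger_gap: 0.0357
time_s: 31.05
eef_pos: [0.6244, -0.155, 0.1707]
tool_rot: [-0.194, 0.194, -0.68, 0.68]
ft_force: [-0.4, -0.5, 4.9]
finger_gap: 0.0351
```

Contact came at the predicted height, so the nut is home. I'll release it, rise and back off.

```bash
python3 -m handwheel '[[[0,0,0,0,0,0,3.8],[0,0,0,0,0,0,4.5],[0,0,0,0,0,0,5.2],[0,0,0,0,0,0,5.5],[0,0,1.5,0,0,0,5.5],[0,0,4.5,0,0,0,5.5],[0,0,8,0,0,0,5.5],[0,0,10,0,0,0,5.5]]]'; python3 -m handwheel '[[[-1,1.5,0,0,0,0,6],[-3,5,0,0,0,0,7],[-5,8.5,0,0,0,0,8],[-7,12,0,0,0,0,8],[-9,15.5,0,0,0,0,8],[-11,19,0,0,0,0,8],[-12,21,0,0,0,0,8],[-12,21,0,0,0,0,8]]]'; python3 -m handwheel '[[[0,0,0,0,0,0,8],[0,0,0,0,0,0,8],[0,0,0,0,0,0,8]]]'; python3 look.py zi scene top; python3 - <<'E'
from m import *
s=load("zi_scene.npz"); crop(s,130,120,280,240,5,"zi2.png")
t=load("zi_top.npz"); Q=cloud(t)
for (p) in ((.6235,-.1535,.189),): print(proj(t,[p]),proj(s,[p]))
for c in (t,s):
    Q=cloud(c); k=(np.hypot(Q[...,0]-.6235,Q[...,1]+.1535)<.017)&(Q[...,2]>.1); print("nut top z",len(Q[k]),np.percentile(Q[k][:,2],[10,50,90]).round(4))
    k=(np.hypot(Q[...,0]-.6235,Q[...,1]+.1535)<.03)&(np.hypot(Q[...,0]-.6235,Q[...,1]+.1535)>.023)&(Q[...,2]>.1); print("wheel top z",len(Q[k]),np.percentile(Q[k][:,2],[10,50,90]).round(4) if k.any() else "")
E
```

```text
time_s: 31.72
eef_pos: [0.6248, -0.1551, 0.2733]
tool_rot: [-0.195, 0.194, -0.679, 0.681]
ft_force: [0.8, -0.3, 0.7]
finger_gap: 0.0549
time_s: 32.38
eef_pos: [0.5019, 0.0586, 0.2705]
tool_rot: [0.195, -0.196, 0.68, -0.679]
ft_force: [0.4, 0.5, -0.1]
finger_gap: 0.08
time_s: 32.63
eef_pos: [0.5048, 0.0543, 0.2699]
tool_rot: [-0.194, 0.194, -0.68, 0.68]
ft_force: [0.6, 0.4, -0.6]
finger_gap: 0.0798
[[318.47745198 151.90328952]] [[197.38878809 162.50735997]]
nut top z 91 [0.1691 0.1869 0.1915]
wheel top z 102 [0.1559 0.1606 0.1654]
nut top z 145 [0.1079 0.1787 0.1891]
wheel top z 100 [0.1522 0.1592 0.1617]
```

View pics/zi2.png

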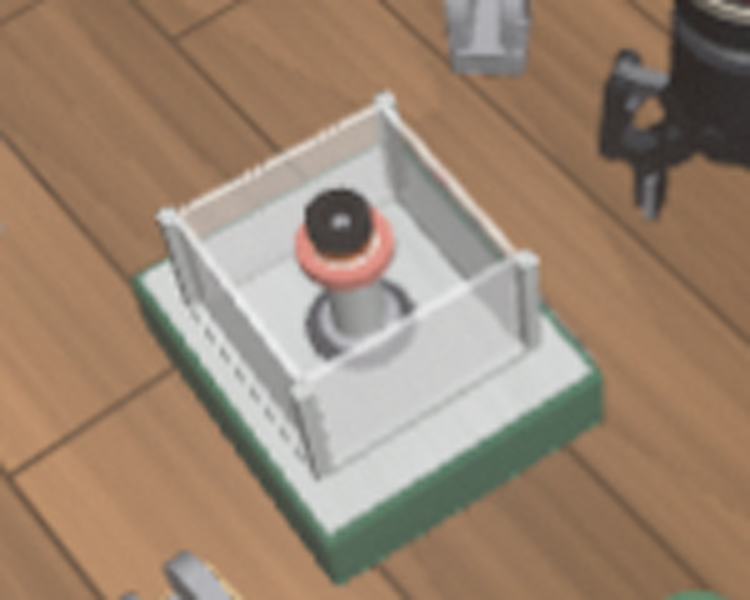

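View pics/zi_scene.png

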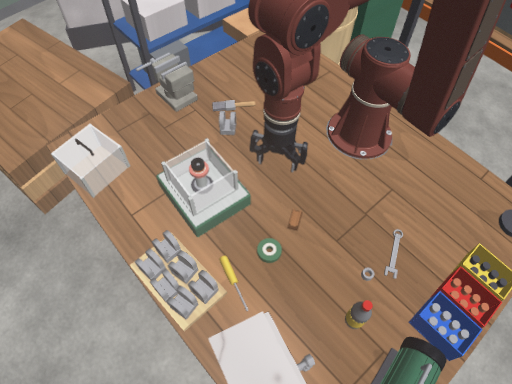

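View pics/zi_top.png

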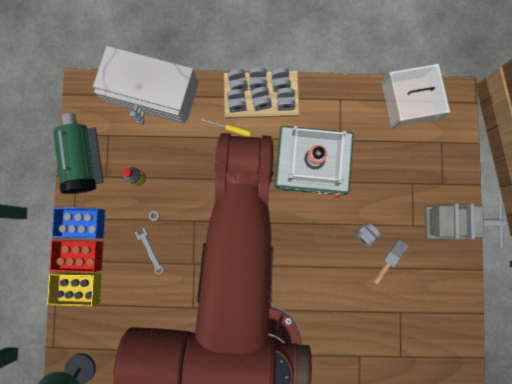

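The stack is home: nut top about 0.188 m, wheel top about 0.161 m. Everything else is where it was, and the gripper is clear.

```bash
python3 -c "
from station import env
print(env.sign_off())"
```

```text
the job is handed in; nothing more can be done
None
```

The small wheel is ready on the balancer, and I handed the job in at about 32.8 s of the 72 s allowed.

**What I did**
- **Sleeve:** I gripped it lying on the rest, stood it on end on the bench and let go. I then took it again from above and slid it down the spindle onto the flange.
- **Wheel:** I lowered the pink wheel slowly onto the sleeve, and it stayed in the grip until it was resting there.
- **Nut:** The black nut followed, down onto the wheel.

**What the checks showed**
- **Seating:** Each part met resistance within about 0.2 mm of the height expected for being fully home: about 14 N for the sleeve and about 5 N each for the wheel and nut.
- **Camera heights:** The last depth images put the wheel top at about 0.159–0.161 m, against 0.161 m expected. For the nut top, the top camera gave 0.187 m against 0.189 m. The scene camera's middle reading was lower, 0.179 m, probably because it sees into the bore.
- **Surroundings:** In the final views the other loose things look to be in their starting places; the green wheel is hidden by the arm in the top view but shows in the scene view. The gripper is open and clear of everything.

**What did not go to plan**
- An arm joint reached its limit while I was turning the sleeve upright, so I stood it a little farther out than planned.
- The force rose by about 9 N while I was closing on the wheel, so the fingertips probably brushed the bench.

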